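Open the template case and hang the templates on the hook

TASK

Open the green-lidded case by the orange pull on its front, swinging the lid over past its balance point so that it stays open by itself. Then take out the two metal templates and hang them by their round eyes on the hook of the stand: first the large steel one, then the smaller brass one in front of it, and let both hang freely. Do not shift the wrench, the screwdriver or the steel cup that stand nearby.

Things in the scene. Friction and masses are not known exactly. Their poses are not given: they have to be found in the camera images.
- lid (a joint): Angle of the case lid in rad: 0 shut, 1.9 fully open (a stop holds it there, leaning back away from the front). The lid (green, 130 x 200 x 52 mm, 0.35 kg give or take 30 %) moves freely on its hinge: let go below about 1.1 rad it falls shut, let go above that it falls open to the stop. It reaches about 0.16 m above the hinge when open.
- lid_pull (a point): Point on the orange pull of the lid, 26 mm out from the lid's front face. The pull is a bar 40 mm long that sticks straight out of the middle of the lid's front, 16 mm wide (case y) and 14 mm high; the point lies at mid width and mid height, about 82 mm above the bench when shut. With the lid shut this frame is parallel to the case's. It can be pinched from above across its width, and turns between the fingers as the lid swings.
- case_hinge (a point): Point on the hinge line of the lid, mid length, on the back upper edge of the case base, about 66 mm above the bench. The hinge line runs along the case's y. The lid pull lies 156 mm in front of (-x) and 16 mm above the hinge line when shut, and swings up and over towards the case's +x.
- case: Black case base, fixed to the bench, 130 mm (x) by 200 mm (y), 66 mm tall, walls and floor 5 mm. Origin under its middle; its front (the pull) faces its -x, the hinge is on its +x side. Inside are two slots 9 mm wide, 45 mm to either side of the middle along y, in ribs whose tops are 40 mm above the bench; in each a template stands upright on the floor, its faces looking along the case's +-y. Which template is in which slot varies.
- large: Large template: upright steel plate 6 mm thick, 106 mm tall; body 70 mm wide up to 74 mm, above it a grip tab 22 mm wide and 32 mm tall; a round eye 32 mm across, centred 52 mm above its underside; toothed lower edge. About 0.23 kg. Origin at the middle of its underside; its x runs along its width, y through its thickness, z up. It can weigh 30 % more or less. The underside stands 5 mm above the bench in the case.
- large_eye (a point): Centre of the large template's eye, 54 mm below its top.
- small: Small template: upright brass plate 6 mm thick, 92 mm tall; body 46 mm wide up to 60 mm, above it a grip tab 22 mm wide and 32 mm tall; a round eye 32 mm across, centred 38 mm above its underside. About 0.13 kg. Origin at the middle of its underside; its x runs along its width, y through its thickness, z up. It can weigh 30 % more or less. The underside stands 5 mm above the bench in the case; it may stand up to 12 mm off the middle of its slot.
- small_eye (a point): Centre of the small template's eye, 54 mm below its top.
- stand: Hook stand, fixed: round blue base 100 mm across, post 16 mm thick and 158 mm tall, with a bar 8 mm thick whose axis is 150 mm above the bench and runs from the post along the stand's -x. Origin under the post.
- hook_root (a point): Point on the bar's axis where it leaves the post, 150 mm above the bench (8 mm from the post's axis).
- hook_tip (a point): Centre of the bar's rounded end, 118 mm from the post's axis along the stand's -x. The last 10 mm of the bar turn up, so that the end's centre is 8 mm higher than the bar's axis, 158 mm above the bench. A template on the bar has its eye centre 12 mm below the bar's axis and its faces looking along the bar.
- wrench: Bystander, loose: steel wrench, 160 mm long, lying flat. To be left alone.
- driver: Bystander, loose: screwdriver, 190 mm long, lying flat. To be left alone.
- tumbler: Bystander, loose: dark steel cup, 76 mm across, 120 mm tall. To be left alone.
Not all that is in view belongs to the job. Leave any pink or purple look-alike of the stand alone.

How it is judged:
On the way, in this order (a step that is already met when the one before it is completed fails the run):
1. the lid stays open by itself (past 1.6 rad), not touched by the robot, both templates still in the case (value of joint lid above 1.6 rad and contact force between lid and the fingers below 0.05 N and contact force between lid and the arm below 0.05 N and horizontal distance between each of large, small and case below 0.09 m), for 0.3 s.
2. the large template hangs on the hook by its eye, let go, the small one not yet on the hook (x of large_eye in the frame of stand between -0.116 and -0.008 m and y of large_eye in the frame of stand between -0.012 and 0.012 m and z of large_eye in the frame of stand between 0.128 and 0.148 m and angle between large's own z axis and vertical below 0.35 rad and contact force between large and the fingers below 0.05 N and contact force between large and the arm below 0.05 N and distance between small_eye and hook_root above 0.16 m), for 0.2 s.
3. the small template hangs on the hook in front of the large one, let go (x of large_eye in the frame of stand between -0.116 and -0.008 m and y of large_eye in the frame of stand between -0.012 and 0.012 m and z of large_eye in the frame of stand between 0.128 and 0.148 m and angle between each of large, small's own z axis and vertical below 0.35 rad and x of small_eye in the frame of stand between -0.116 and -0.008 m and y of small_eye in the frame of stand between -0.012 and 0.012 m and z of small_eye in the frame of stand between 0.128 and 0.148 m and contact force between small and the fingers below 0.05 N and contact force between small and the arm below 0.05 N and ((x of large_eye in the frame of stand above -0.015 m and x of small_eye in the frame of stand below -0.015 m) or (x of large_eye in the frame of stand above -0.02 m and x of small_eye in the frame of stand below -0.02 m) or (x of large_eye in the frame of stand above -0.025 m and x of small_eye in the frame of stand below -0.025 m) or (x of large_eye in the frame of stand above -0.03 m and x of small_eye in the frame of stand below -0.03 m) or (x of large_eye in the frame of stand above -0.035 m and x of small_eye in the frame of stand below -0.035 m) or (x of large_eye in the frame of stand above -0.04 m and x of small_eye in the frame of stand below -0.04 m) or (x of large_eye in the frame of stand above -0.045 m and x of small_eye in the frame of stand below -0.045 m) or (x of large_eye in the frame of stand above -0.05 m and x of small_eye in the frame of stand below -0.05 m) or (x of large_eye in the frame of stand above -0.055 m and x of small_eye in the frame of stand below -0.055 m) or (x of large_eye in the frame of stand above -0.06 m and x of small_eye in the frame of stand below -0.06 m) or (x of large_eye in the frame of stand above -0.065 m and x of small_eye in the frame of stand below -0.065 m) or (x of large_eye in the frame of stand above -0.07 m and x of small_eye in the frame of stand below -0.07 m) or (x of large_eye in the frame of stand above -0.075 m and x of small_eye in the frame of stand below -0.075 m) or (x of large_eye in the frame of stand above -0.08 m and x of small_eye in the frame of stand below -0.08 m) or (x of large_eye in the frame of stand above -0.085 m and x of small_eye in the frame of stand below -0.085 m) or (x of large_eye in the frame of stand above -0.09 m and x of small_eye in the frame of stand below -0.09 m) or (x of large_eye in the frame of stand above -0.095 m and x of small_eye in the frame of stand below -0.095 m) or (x of large_eye in the frame of stand above -0.1 m and x of small_eye in the frame of stand below -0.1 m) or (x of large_eye in the frame of stand above -0.105 m and x of small_eye in the frame of stand below -0.105 m) or (x of large_eye in the frame of stand above -0.11 m and x of small_eye in the frame of stand below -0.11 m))), for 0.2 s.
At the end, for the whole second after the job is handed in: Lid open by itself (beyond 1.6 rad); both templates on the hook's bar by their eyes, upright within 0.35 rad, eye centre within 12 mm sideways of the bar and 2 to 22 mm below its axis, between post and turned-up tip, the large nearer the post; both let go and under 0.03 m/s (all of step 3 and value of joint lid above 1.6 rad and linear speed of each of large, small below 0.03 m/s and contact force between each of large, lid and the fingers below 0.05 N and contact force between each of large, lid and the arm below 0.05 N and velocity of joint lid below 0.1 rad/s); the robot touches nothing.
It fails at once if a bystander (wrench, screwdriver, cup) is shifted by more than 30 mm (distance of any of wrench, driver, tumbler from where it was at the start of the episode above 0.03 m).
It also fails if it takes over 72 s, if anything falls off the work surface, if the arm or the gripper's body presses on something with over 40 N, if the wrist force passes 120 N, or if a joint passes its speed limit or range.

ROBOT

A 6-joint arm with a two-finger parallel gripper is mounted at the origin on the work surface. World frame = base frame: x ahead of the robot, y to its left, z up, the work surface at z = 0. Lengths are in m, angles in rad, forces in N, time in s.
With the tool pointing down it reaches from about 0.25 to 0.775 m from the base axis. Payload 4 kg.
Tool frame: the origin (TCP) lies at the very end of the fingers, on their centre line; the grasp point (between the pads) lies 19 mm behind it; y points along the fingers, x is the direction in which the jaws open and shut, and the axes are right-handed (so a half turn about y gives the same grasp; the last joint's range is limited). The gripper opens to 94 mm and grips with 3 to 60 N. Pads are 16 mm wide; open, the fingers measure 119 mm over their backs; the gripper's body (75 mm by 177 mm) begins 78 mm behind the grasp point.
Start: joints at [-1.331, 0.087, 1.371, -0, 1.684, -0.103], TCP at [0.185, -0.518, 0.166] pointing down, gripper open.
Joint ranges: [-3.1, 3.1], [-0.76, 2.03], [0.27, 2.55], [-1.08, 4.22], [0.17, 2.65], [-2.57, 2.57]. Speed limits (rad/s): [2.79, 2.79, 3.14, 3.14, 3.14, 3.14].

INTERFACE

Orientations are given as [roll, pitch, yaw] about the fixed x, y, z axes, in that order (R = Rz(yaw) Ry(pitch) Rx(roll)).
In Python, from bench import robot, snapshot, workorder gives the robot as it stands.
- The arm moves only by the tool play_rows, never from a script. Its argument "steps" is a list of rows, each an object of numbers: "x", "y", "z": the shift along the world's x, y, z in m; "rx", "ry", "rz": the turn, a rotation vector about the world's x, y, z in rad; "hand": the finger opening in m, from 0 to 0.094. A call has 1 to 8 rows; each row shifts and turns the commanded pose from where the row before left it; what a row does not reach is not made up. A row lasts 1/8 s, in which the tool goes at most 62.5 mm and 10.7 degrees, less where a joint would pass 70% of its speed; a pose out of reach is approached as far as the arm can. A call is refused whole if a number of a shift passes 0.0625 or a number of a turn 0.188, either way. A call with a gripper value outside its range is refused whole. The fingers move at their own pace and stop on an object; the grip force is fixed at half the most. Time passes only in rows, so rows that do not move let the fingers close. It gives the time, the measured TCP pose, the force and the opening at its end, in the units of the state.
- robot.get_obs(): the state, without advancing time (a new reading comes with each control period).
- snapshot(name): name is "side" or "top" or "wrist"; returns a dict with "color" (480x640x3 uint8, red, green, blue), "range_z" (480x640 float32, m along the optical axis (not along the pixel's ray), 0 where there is no reading), "fov_y" (degrees; the focal length in pixels is half the picture's height over the tangent of half this angle, whatever the lens; pixels are square), "cx", "cy" (the principal point, pixels), "k1" (the pictures are not rectified: a ray, as slopes to the right and down, at radius r is drawn at 1 + k1 r^2 times it, then the intrinsics apply), "T" (4x4, takes a point from camera to world coordinates). Camera axes: x right, y down, z forward; pixel columns grow to the right and rows downward; lengths in m; the calibration is good to about 2 mm. A picture is of the moment at which its call begins.
- workorder.close_job(): hands the job in, once; it reports no verdict.
The state is a dict: "time": time; "joint_positions": joint angles; "qvel": joint speeds; "joint_torque": joint torques, N m; "tool_pos": TCP position; "ee_rot": TCP orientation; "wrist_force": force on the tool from outside, world axes, zero at the start; "wrist_torque": the same for the moment, N m; "width": finger opening in m.
Only numpy, scipy, OpenCV 4.12 (cv2) and the standard library are available. Lean on these libraries where they do the work, as an engineer would, in place of code of your own. Each camera call takes 0.05 s, during which the arm holds its last target.

## Working session

There is one attempt and no reset: what is moved stays moved. The work goes in short steps, Python scripts to look and compute and a tool call to move; the robot and the scene stay as the last step left them, time stands still between calls to the robot, and variables do not carry over. Pictures are saved under pics/ and viewed, and the job is handed in when it is done.

Besides the shell and the picture viewer there is one more tool, called after "Call:" as name([rows], argument=value, ...), one row to a line, values as JSON. play_rows: Moves the arm, as the interface text tells. Its arguments: {"type":"object","properties":{"steps":{"type":"array"}},"required":["steps"]}

```bash
ls; mkdir -p pics; cat > h.py <<'E'
import numpy as np, cv2
from bench import robot, snapshot, workorder
def K(s):
    f=s["color"].shape[0]/2/np.tan(np.radians(s["fov_y"])/2); return f,s["cx"],s["cy"],s["k1"]
def rays(s,uv):
    f,cx,cy,k1=K(s); uv=np.atleast_2d(np.asarray(uv,float)); d=(uv-[cx,cy])/f
    rd=np.linalg.norm(d,axis=1); r=rd.copy()
    for _ in range(30): r=rd/(1+k1*r*r)
    d=d*(r/np.maximum(rd,1e-12))[:,None]
    return np.c_[d,np.ones(len(d))]
def plane(s,uv,z):
    d=rays(s,uv)@s["T"][:3,:3].T; o=s["T"][:3,3]; return o+d*((z-o[2])/d[:,2])[:,None]
def depth(s,uv):
    uv=np.atleast_2d(uv).astype(int); z=s["range_z"][uv[:,1],uv[:,0]]
    return (rays(s,uv)*z[:,None])@s["T"][:3,:3].T+s["T"][:3,3]
def proj(s,P):
    P=np.atleast_2d(P); c=(P-s["T"][:3,3])@s["T"][:3,:3]; d=c[:,:2]/c[:,2:]; f,cx,cy,k1=K(s)
    return d*(1+k1*(d**2).sum(1))[:,None]*f+[cx,cy]
def cloud(s):
    h,w=s["range_z"].shape; u,v=np.meshgrid(np.arange(w),np.arange(h)); uv=np.c_[u.ravel(),v.ravel()]
    return depth(s,uv).reshape(h,w,3)
def save(s,n,box=None,k=1):
    im=s["color"][:,:,::-1]
    if box: im=im[box[1]:box[3],box[0]:box[2]]
    if k!=1: im=cv2.resize(im,None,fx=k,fy=k,interpolation=cv2.INTER_CUBIC)
    cv2.imwrite("pics/"+n,im)
E
python3 - <<'E'
from h import *
for n in("side","top","wrist"):
    s=snapshot(n); save(s,n+"0.png"); print(n,s["fov_y"],s["cx"],s["cy"],s["k1"],s["T"].round(3).tolist(),(s["range_z"]>0).mean())
o=robot.get_obs(); print(o)
E
```

```text
pics
side 53.74087228022743 317.8599297236564 236.23068748758527 -0.03253479136970512 [[-0.865, -0.4, 0.303, 0.161], [-0.502, 0.671, -0.545, 0.642], [0.015, -0.624, -0.782, 1.016], [0.0, 0.0, 0.0, 1.0]] 0.9961100260416667
top 53.57799394368523 321.2583511954068 243.84381678988902 -0.06665375054598234 [[0.003, -0.987, 0.159, 0.35], [-1.0, -0.004, -0.002, 0.022], [0.003, -0.159, -0.987, 1.156], [0.0, 0.0, 0.0, 1.0]] 0.9960091145833333
wrist 62.73414339157419 320.6547929972172 240.03895762895587 0.021129146546940574 [[0.337, -0.911, -0.236, 0.252], [-0.941, -0.327, -0.081, -0.493], [-0.003, 0.249, -0.968, 0.385], [0.0, 0.0, 0.0, 1.0]] 0.995908203125
{'time': 0.15, 'joint_positions': array([-1.33110077e+00,  8.78042630e-02,  1.37186473e+00, -7.79312885e-06,
        1.68361045e+00, -1.03090910e-01]), 'qvel': array([ 0.00148846, -0.00156837, -0.0039338 , -0.00117564, -0.00225822,
        0.00085832]), 'joint_torque': array([ 6.59446614e-04, -3.40642762e+01, -3.02793360e+01,  7.16744852e-02,
        3.04815732e-02, -1.14832756e-04]), 'tool_pos': array([ 0.1847455 , -0.51753635,  0.1650842 ]), 'ee_rot': array([-1.57063045,  0.00167864, -1.22801059]), 'wrist_force': array([0.63562444, 0.42974499, 0.10103187]), 'wrist_torque': array([-0.02040238, -0.01401066,  0.00770636]), 'width': 0.0941869016844165}
```

View pics/top0.png

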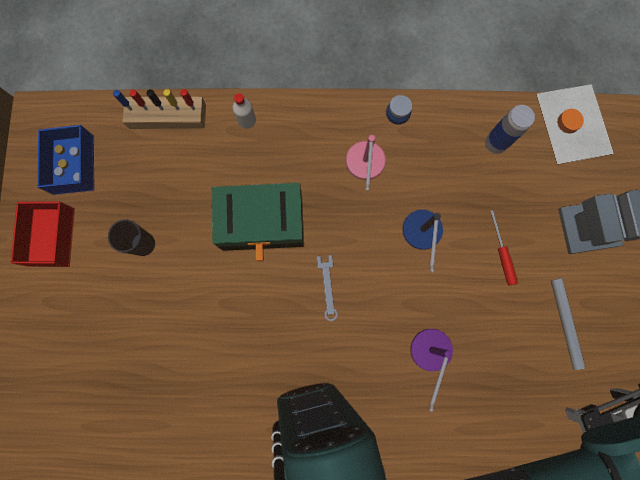

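View pics/side0.png

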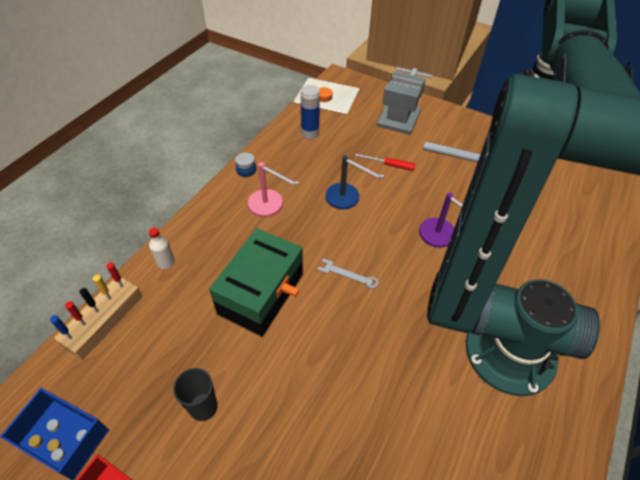

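The top view shows the case at px (257,215), with its orange pull at (260,251). The stand candidates are pink (366,160), blue (423,229) and purple (432,349). The task names a round blue base, so the one at (423,229) fits; its bar ends at (432,270). Next I'll measure all of these and check an enlarged crop.

```bash
python3 - <<'E'
from h import *
s=snapshot("top"); save(s,"crop1.png",(200,170,460,300),3)
hsv=cv2.cvtColor(s["color"],cv2.COLOR_RGB2HSV); C=cloud(s)
def m(lo,hi,box):
    k=cv2.inRange(hsv,lo,hi); b=np.zeros_like(k); b[box[1]:box[3],box[0]:box[2]]=255; return k&b
g=m((60,60,30),(90,255,255),(190,170,320,265)); P=C[g>0]; P=P[P[:,2]>0.11]
print("lid top z",np.median(P[:,2]),len(P)); r=cv2.minAreaRect(P[:,:2].astype(np.float32)); print("lid rect",r)
o=m((5,150,100),(20,255,255),(240,235,280,270)); P=C[o>0]; print("pull",len(P),np.percentile(P,[2,50,98],axis=0).round(4).tolist())
P=P[(P[:,2]>0.08)]; print(cv2.minAreaRect(P[:,:2].astype(np.float32)))
b=m((100,120,40),(125,255,255),(390,195,460,260)); ys,xs=np.nonzero(b); P=C[b>0]; print("blue",len(P)); 
Q=P[P[:,2]<0.03]; print("base z",np.median(Q[:,2]),cv2.minEnclosingCircle(Q[:,:2].astype(np.float32)))
sub=C[190:290,395:460]; k=(sub[:,:,2]>0.135); Q=sub[k]; print(len(Q)); 
v,u=np.nonzero(k)
for q,a,c in zip(Q[::6],u[::6],v[::6]): print(a+395,c+190,q.round(4))
E
```

```text
lid top z 0.11788507335102039 4558
lid rect ((0.49726688861846924, 0.15098069608211517), (0.33130690455436707, 0.20826856791973114), 9.014134407043457)
pull 190 [[0.4776, 0.1348, -0.0024], [0.5074, 0.1609, 0.0886], [0.5251, 0.1924, 0.0953]]
((0.5045134425163269, 0.16096293926239014), (0.039965156465768814, 0.04865305870771408), 4.531327247619629)
blue 944
base z 0.013037128452112245 ((0.5725491046905518, -0.2294762283563614), 0.04879503324627876)
278
397 191 [0.35   0.0222 1.1559]
435 213 [ 0.5793 -0.2257  0.1576]
434 214 [ 0.578  -0.2245  0.1535]
432 215 [ 0.5787 -0.2232  0.1403]
438 215 [ 0.5749 -0.2321  0.1575]
435 216 [ 0.5727 -0.2255  0.1575]
431 217 [ 0.5743 -0.2209  0.1399]
437 217 [ 0.5709 -0.2302  0.1559]
433 218 [ 0.5703 -0.2232  0.1483]
439 218 [ 0.5686 -0.2344  0.1562]
436 219 [ 0.5663 -0.2277  0.1564]
436 220 [ 0.5648 -0.2284  0.1532]
434 222 [ 0.561  -0.2246  0.1504]
435 223 [ 0.5579 -0.2258  0.1543]
437 224 [ 0.5562 -0.2306  0.152 ]
436 226 [ 0.5519 -0.2284  0.1515]
434 228 [ 0.5472 -0.2235  0.1529]
436 229 [ 0.5457 -0.2287  0.1494]
434 231 [ 0.5406 -0.2233  0.1528]
43
[... 246 characters left out ...]
0.5162 -0.222   0.1549]
432 244 [ 0.5121 -0.2178  0.1533]
434 245 [ 0.5099 -0.222   0.1539]
433 247 [ 0.5058 -0.22    0.1525]
434 248 [ 0.5042 -0.223   0.1488]
432 250 [ 0.4993 -0.2178  0.1518]
434 251 [ 0.4971 -0.2219  0.1525]
432 253 [ 0.4926 -0.2172  0.1533]
433 254 [ 0.4907 -0.2197  0.1515]
432 256 [ 0.4862 -0.2171  0.153 ]
430 258 [ 0.4826 -0.2139  0.1474]
431 259 [ 0.48   -0.2153  0.1506]
433 260 [ 0.478  -0.2198  0.1496]
431 262 [ 0.4729 -0.2138  0.1559]
433 263 [ 0.4716 -0.2196  0.1491]
430 265 [ 0.4668 -0.212   0.1535]
432 266 [ 0.4642 -0.2153  0.1576]
430 268 [ 0.4602 -0.2116  0.1544]
432 269 [ 0.4576 -0.2146  0.1596]
433 270 [ 0.4552 -0.2162  0.1616]
405 285 [0.35   0.0222 1.1559]
```

View pics/crop1.png

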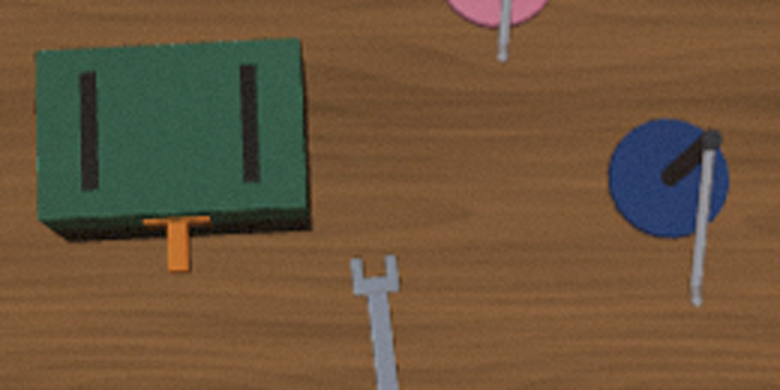

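```bash
python3 - <<'E'
from h import *
for n in("top","side"):
    s=snapshot(n)
    hsv=cv2.cvtColor(s["color"],cv2.COLOR_RGB2HSV); C=cloud(s)
    box=(205,175,310,255) if n=="top" else (200,220,310,340)
    k=(np.abs(C[:,:,2]-0.118)<0.006).astype(np.uint8)*255
    b=np.zeros_like(k); b[box[1]:box[3],box[0]:box[2]]=255; k=cv2.morphologyEx(k&b,cv2.MORPH_OPEN,np.ones((3,3)))
    c=max(cv2.findContours(k,cv2.RETR_EXTERNAL,cv2.CHAIN_APPROX_NONE)[0],key=cv2.contourArea).reshape(-1,2)
    P=plane(s,c,0.118); r=cv2.minAreaRect(P[:,:2].astype(np.float32)); print(n,"lid",r, cv2.boxPoints(r).round(4).tolist())
    # pull
    o=cv2.inRange(hsv,(5,150,90),(20,255,255)); ob=np.zeros_like(o)
    bb=(240,235,280,270) if n=="top" else (270,270,310,305)
    ob[bb[1]:bb[3],bb[0]:bb[2]]=255; o&=ob; ys,xs=np.nonzero(o); P=plane(s,np.c_[xs,ys],0.089); Q=P[(P[:,0]<0.512)]
    print(" pull top-plane",np.percentile(Q,[1,50,99],axis=0).round(4)[:,:2].tolist())
    # bar
    uv=np.argwhere((C[:,:,2]>0.143)&(C[:,:,2]<0.166)&(C[:,:,0]>0.44)&(C[:,:,0]<0.62)&(C[:,:,1]<-0.18)&(C[:,:,1]>-0.26))[:,::-1]
    P=plane(s,uv,0.152); Q=P[(P[:,0]<0.555)&(P[:,0]>.475)]; p=np.polyfit(Q[:,0],Q[:,1],1); print(" bar slope,y@.52,y@.47,y@.57",p[0],np.polyval(p,[.52,.47,.57]), "xmin",P[:,0].min())
E
```

```text
top lid ((0.5891993045806885, 0.16555869579315186), (0.1307234913110733, 0.20031388103961945), 3.0701918601989746) [[0.5185999870300293, 0.2621000111103058], [0.5292999744415283, 0.06199999898672104], [0.6597999930381775, 0.0689999982714653], [0.6491000056266785, 0.26910001039505005]]
 pull top-plane [[0.4667, 0.1177], [0.4981, 0.1608], [0.5119, 0.1956]]
 bar slope,y@.52,y@.47,y@.57 -0.13357244674491567 [-0.22165039 -0.21497177 -0.22832901] xmin 0.4540990072006642
side lid ((0.584757924079895, 0.16781102120876312), (0.13217782974243164, 0.2024117410182953), 3.0325608253479004) [[0.5134000182151794, 0.2653999924659729], [0.5241000056266785, 0.0632999986410141], [0.6560999751091003, 0.07020000368356705], [0.6453999876976013, 0.27239999175071716]]
 pull top-plane [[0.4447, 0.0992], [0.4797, 0.1596], [0.5106, 0.198]]
 bar slope,y@.52,y@.47,y@.57 -0.13157871205830848 [-0.22093276 -0.21435382 -0.22751169] xmin 0.4519718242386286
```

The crop confirms it: blue base, dark post and a bar running towards -x. From the two views I get:
- **Case:** about (0.587, 0.166), yaw 0.053.
- **Pull:** (0.496, 0.162, 0.082).
- **Stand axis:** about (0.5725, -0.229), yaw about -0.132.

I'll move above the pull, raising first.

Call:
play_rows([
  {"z": 0.04,"hand": 0.04},
  {"z": 0.04},
  {"x": 0.022,"y": 0.0485,"rz": -0.021},
  {"x": 0.022,"y": 0.0485,"rz": -0.021},
  {"x": 0.022,"y": 0.0485,"rz": -0.021},
  {"x": 0.022,"y": 0.0485,"rz": -0.021},
  {"x": 0.022,"y": 0.0485,"rz": -0.021},
  {"x": 0.022,"y": 0.0485,"rz": -0.021},
])

```text
schema error: expected keys x, y, z, rx, ry, rz, hand
```

Call:
play_rows([
  {"x": 0.022,"y": 0.0485,"rz": -0.021},
  {"x": 0.022,"y": 0.0485,"rz": -0.021},
  {"x": 0.022,"y": 0.0485,"rz": -0.021},
  {"x": 0.022,"y": 0.0485,"rz": -0.021},
  {"x": 0.022,"y": 0.0485,"rz": -0.021},
  {"x": 0.022,"y": 0.0485,"rz": -0.021},
  {"x": 0.022,"y": 0.0485,"rz": -0.021},
  {"x": 0.022,"y": 0.0485,"rz": -0.021},
])

```text
schema error: expected keys x, y, z, rx, ry, rz, hand
```

All keys are required.

Call:
play_rows([
  {"x": 0,"y": 0,"z": 0.04,"rx": 0,"ry": 0,"rz": 0,"hand": 0.04},
  {"x": 0,"y": 0,"z": 0.04,"rx": 0,"ry": 0,"rz": 0,"hand": 0.04},
  {"x": 0.022,"y": 0.0485,"z": 0,"rx": 0,"ry": 0,"rz": -0.021,"hand": 0.04},
  {"x": 0.022,"y": 0.0485,"z": 0,"rx": 0,"ry": 0,"rz": -0.021,"hand": 0.04},
  {"x": 0.022,"y": 0.0485,"z": 0,"rx": 0,"ry": 0,"rz": -0.021,"hand": 0.04},
  {"x": 0.022,"y": 0.0485,"z": 0,"rx": 0,"ry": 0,"rz": -0.021,"hand": 0.04},
  {"x": 0.022,"y": 0.0485,"z": 0,"rx": 0,"ry": 0,"rz": -0.021,"hand": 0.04},
  {"x": 0.022,"y": 0.0485,"z": 0,"rx": 0,"ry": 0,"rz": -0.021,"hand": 0.04},
])

```text
time: 1.3
tool_pos: [0.3173, -0.2254, 0.2461]
ee_rot: [-1.57, -0.001, -1.355]
wrist_force: [0.7, -0.3, 0.1]
width: 0.0399
```

Call:
play_rows([
  {"x": 0.022,"y": 0.0485,"z": 0,"rx": 0,"ry": 0,"rz": -0.021,"hand": 0.04},
  {"x": 0.022,"y": 0.0485,"z": 0,"rx": 0,"ry": 0,"rz": -0.021,"hand": 0.04},
  {"x": 0.022,"y": 0.0485,"z": 0,"rx": 0,"ry": 0,"rz": -0.021,"hand": 0.04},
  {"x": 0.022,"y": 0.0485,"z": 0,"rx": 0,"ry": 0,"rz": -0.021,"hand": 0.04},
  {"x": 0.022,"y": 0.0485,"z": 0,"rx": 0,"ry": 0,"rz": -0.021,"hand": 0.04},
  {"x": 0.022,"y": 0.0485,"z": 0,"rx": 0,"ry": 0,"rz": -0.021,"hand": 0.04},
  {"x": 0.022,"y": 0.0485,"z": 0,"rx": 0,"ry": 0,"rz": -0.021,"hand": 0.04},
  {"x": 0,"y": 0,"z": 0,"rx": 0,"ry": 0,"rz": 0,"hand": 0.04},
])

```text
time: 2.3
tool_pos: [0.4711, 0.1153, 0.2449]
ee_rot: [-1.573, 0.0, -1.496]
wrist_force: [-0.7, -0.9, -0.1]
width: 0.0399
```

```bash
python3 - <<'E'
from h import *
s=snapshot("wrist"); save(s,"w1.png")
s2=snapshot("top"); save(s2,"t1.png",(200,100,460,400),2)
o=robot.get_obs(); print(o["time"],o["tool_pos"],o["ee_rot"],o["width"],o["joint_positions"],o["wrist_force"])
C=cloud(s);hsv=cv2.cvtColor(s["color"],cv2.COLOR_RGB2HSV)
k=cv2.inRange(hsv,(5,150,90),(20,255,255)); P=C[(k>0)]; P=P[(P[:,2]>0.083)&(P[:,2]<.1)]; Q=P[P[:,0]<.505]
print(len(Q),np.percentile(Q,[1,50,99],axis=0).round(4).tolist())
E
```

```text
2.4 [0.4706131  0.11252421 0.24568202] [-1.57186887e+00 -7.16681811e-04 -1.49979301e+00] 0.04022418766782764 [ 1.17995428e-01 -6.15485495e-02  1.36469204e+00 -6.90287944e-04
  1.83955413e+00  1.61760590e+00] [-1.37635469 -0.21658648  0.24710986]
141 [[0.4814, 0.1516, 0.0846], [0.4904, 0.1541, 0.0899], [0.5044, 0.1685, 0.0917]]
```

View pics/w1.png

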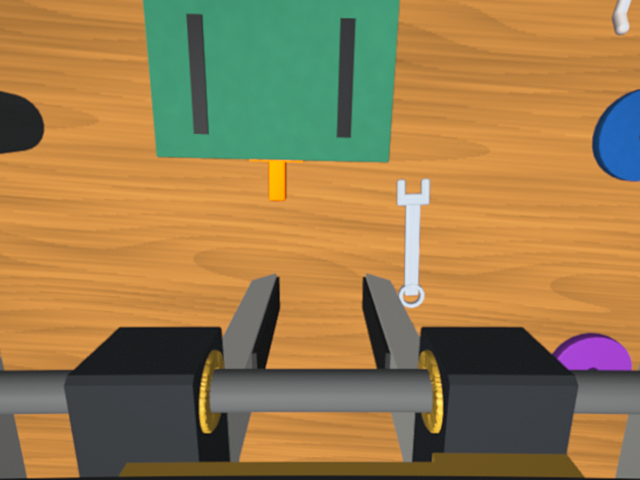

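```bash
python3 - <<'E'
from h import *
s=snapshot("top");C=cloud(s);hsv=cv2.cvtColor(s["color"],cv2.COLOR_RGB2HSV)
k=cv2.inRange(hsv,(125,60,40),(179,255,255))>0
for n,b in(("purple",(400,320,470,420)),("pink",(340,125,395,200))):
    P=C[b[1]:b[3],b[0]:b[2]].reshape(-1,3); B=C[b[1]:b[3],b[0]:b[2]][k[b[1]:b[3],b[0]:b[2]]]; B=B[B[:,2]<.03]
    print(n,cv2.minEnclosingCircle(B[:,:2].astype(np.float32)),"max z",np.sort(P[:,2])[-30:][::6]); Q=P[(P[:,2]>.1)&(P[:,2]<.3)]; print(Q.min(0),Q.max(0))
E
```

```text
purple ((0.28221455216407776, -0.24470096826553345), 0.05212022364139557) max z [1.1559227 1.1559227 1.1559227 1.1559227 1.1559227]
[ 0.16633334 -0.2506348   0.10010267] [ 0.29028028 -0.20033017  0.16152649]
pink ((0.7611141204833984, -0.09474144876003265), 0.06083723157644272) max z [0.16021628 0.16251923 1.1559227  1.1559227  1.1559227 ]
[ 0.63116785 -0.09923134  0.1002915 ] [ 0.75705593 -0.07671653  0.16251923]
```

The wrist view shows the pull at px u 269–286, v 160–200, and the purple and pink stands are clear of my route. One quick cast for the pull's y position before descending.

```bash
python3 - <<'E'
from h import *
s=snapshot("wrist"); print(plane(s,[[269,180],[286,180],[277.5,200]],.089).round(4)); s=snapshot("top"); save(s,"p.png",(235,230,285,270),10)
k=cv2.inRange(cv2.cvtColor(s["color"],cv2.COLOR_RGB2HSV),(5,120,60),(22,255,255)); 
for v in range(243,264): 
    u=np.nonzero(k[v,240:280])[0]+240
    if len(u): print(v,u.min(),u.max(),plane(s,[[u.mean(),v]],.089).round(4)[0])
E
```

```text
[[0.5004 0.1638 0.089 ]
 [0.5016 0.1477 0.089 ]
 [0.4819 0.1549 0.089 ]]
260 251 251 [0.4843 0.1785 0.089 ]
261 251 276 [0.4822 0.1362 0.089 ]
262 251 277 [0.4799 0.1489 0.089 ]
263 252 278 [0.4776 0.1466 0.089 ]
```

Call:
play_rows([
  {"x": 0.0125,"y": 0.0235,"z": -0.03,"rx": 0,"ry": 0,"rz": -0.018,"hand": 0.04},
  {"x": 0.0125,"y": 0.0235,"z": -0.03,"rx": 0,"ry": 0,"rz": 0,"hand": 0.04},
  {"x": 0,"y": 0,"z": -0.03,"rx": 0,"ry": 0,"rz": 0,"hand": 0.04},
  {"x": 0,"y": 0,"z": -0.03,"rx": 0,"ry": 0,"rz": 0,"hand": 0.04},
  {"x": 0,"y": 0,"z": 0,"rx": 0,"ry": 0,"rz": 0,"hand": 0.04},
])

```text
time: 3.18
tool_pos: [0.4939, 0.1579, 0.1236]
ee_rot: [-1.576, -0.001, -1.521]
wrist_force: [-0.5, 0.2, 1.1]
width: 0.0397
```

```bash
python3 - <<'E'
from h import *
s=snapshot("wrist"); save(s,"w2.png"); print(robot.get_obs()["tool_pos"],robot.get_obs()["ee_rot"])
E
```

```text
[0.49528955 0.15830015 0.12573014] [-1.57235425e+00 -4.11879456e-04 -1.52075538e+00]
```

View pics/w2.png

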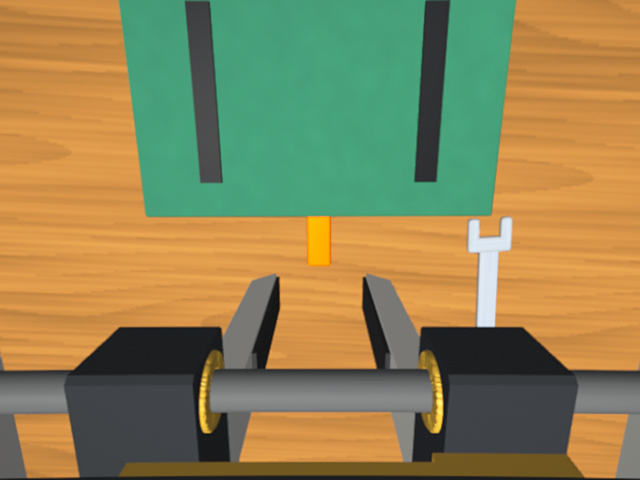

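The pull (u about 319, v 217–265) is centred between the fingers (about 321). I'll descend and close.

Call:
play_rows([
  {"x": 0,"y": 0,"z": -0.031,"rx": 0,"ry": 0,"rz": 0,"hand": 0.04},
  {"x": 0,"y": 0,"z": -0.031,"rx": 0,"ry": 0,"rz": 0,"hand": 0.04},
  {"x": 0,"y": 0,"z": 0,"rx": 0,"ry": 0,"rz": 0,"hand": 0.04},
  {"x": 0,"y": 0,"z": 0,"rx": 0,"ry": 0,"rz": 0,"hand": 0.0},
  {"x": 0,"y": 0,"z": 0,"rx": 0,"ry": 0,"rz": 0,"hand": 0.0},
  {"x": 0,"y": 0,"z": 0,"rx": 0,"ry": 0,"rz": 0,"hand": 0.0},
  {"x": 0,"y": 0,"z": 0,"rx": 0,"ry": 0,"rz": 0,"hand": 0.0},
])

```text
time: 4.1
tool_pos: [0.4962, 0.1596, 0.0646]
ee_rot: [-1.57, 0.0, -1.519]
wrist_force: [-0.6, -1.0, -0.9]
width: 0.0032
```

```bash
python3 - <<'E'
from h import *
s=snapshot("wrist"); save(s,"w3.png"); o=robot.get_obs();print(o["tool_pos"],o["ee_rot"],o["width"],o["wrist_force"],o["joint_positions"])
p=o["tool_pos"]+[0,0,.019]; H=np.array([.652,.168,.066]); d=p-H; r=np.hypot(d[0],d[2]);a0=np.arctan2(d[2],d[0]);print(r,a0)
prev=p
for th in np.arange(.1,1.51,.1):
    q=H+[np.cos(a0-th)*r,0,np.sin(a0-th)*r]; print(round(th,2),(q-prev)[[0,2]].round(4),q.round(3)); prev=q
E
```

```text
[0.49605353 0.15953021 0.06436141] [-1.57023898e+00 -4.32518073e-06 -1.51894798e+00] 0.0011203059593847158 [ 0.76726253  0.42959472 -0.47874102] [ 2.02382339e-01  6.53736689e-02  1.59732775e+00 -8.82356290e-05
  1.47834085e+00  1.72133844e+00]
0.15690990939861066 3.030719919311239
0.1 [0.0025 0.0155] [0.499 0.168 0.099]
0.2 [0.004  0.0152] [0.503 0.168 0.114]
0.3 [0.0055 0.0147] [0.508 0.168 0.129]
0.4 [0.007 0.014] [0.515 0.168 0.143]
0.5 [0.0083 0.0133] [0.523 0.168 0.156]
0.6 [0.0096 0.0124] [0.533 0.168 0.168]
0.7 [0.0108 0.0114] [0.544 0.168 0.18 ]
0.8 [0.0119 0.0102] [0.556 0.168 0.19 ]
0.9 [0.0129 0.009 ] [0.569 0.168 0.199]
1.0 [0.0137 0.0077] [0.582 0.168 0.207]
1.1 [0.0144 0.0063] [0.597 0.168 0.213]
1.2 [0.0149 0.0048] [0.612 0.168 0.218]
1.3 [0.0153 0.0033] [0.627 0.168 0.221]
1.4 [0.0156 0.0017] [0.643 0.168 0.223]
1.5 [0.0157 0.0002] [0.658 0.168 0.223]
```

View pics/w3.png

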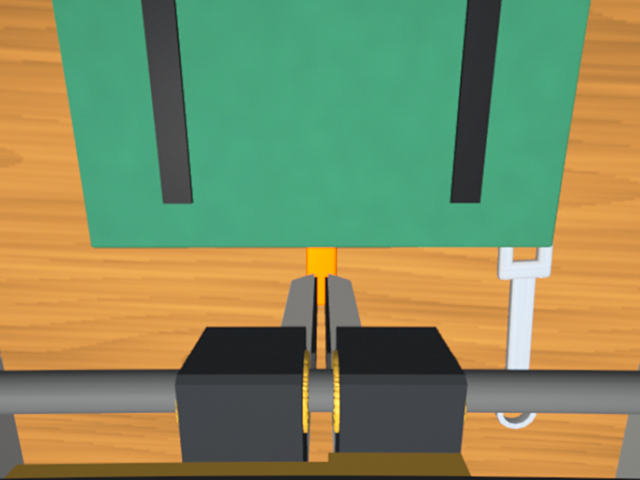

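The opening reads 0.001, so the fingers closed on nothing: the pull is still visible ahead of them. I'll look from the side.

```bash
python3 - <<'E'
from h import *
s=snapshot("side"); save(s,"s3.png",(220,210,420,360),4)
t=snapshot("top"); save(t,"t3.png",(200,160,360,280),5)
w=snapshot("wrist"); print(depth(w,[[321,258],[300,300],[340,300],[311,290],[321,290]]).round(4)); print(w["T"].round(3)); o=robot.get_obs();print(o["tool_pos"],o["width"])
print("proj tcp",proj(w,o["tool_pos"]),proj(s,o["tool_pos"]),proj(t,o["tool_pos"]))
E
```

```text
[[0.5081 0.1605 0.0902]
 [0.5039 0.1687 0.1357]
 [0.5048 0.1526 0.1357]
 [0.5044 0.1646 0.1254]
 [0.5009 0.1601 0.116 ]]
[[ 0.053 -0.967 -0.25   0.568]
 [-0.999 -0.052 -0.012  0.164]
 [-0.001  0.25  -0.968  0.284]
 [ 0.     0.     0.     1.   ]]
[0.49582458 0.15949868 0.06397379] 0.0007487136535479589
proj tcp [[321.55246198 265.00506467]] [[291.88828414 294.40066112]] [[260.85389192 256.46190395]]
```

View pics/s3.png

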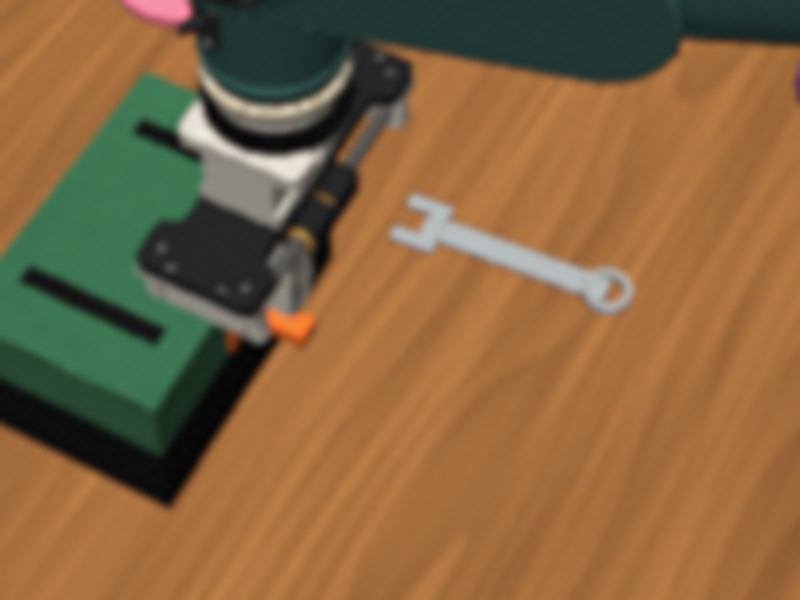

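View pics/t3.png

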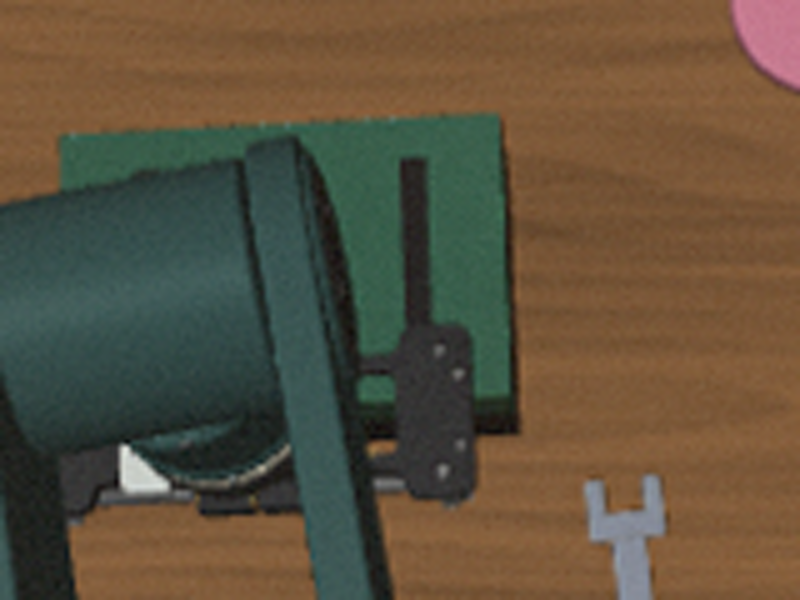

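```bash
python3 - <<'E'
from h import *
w=snapshot("wrist"); save(w,"w4.png",(270,230,370,330),7)
for v in range(268,312,4): print(v,[ (u,depth(w,[[u,v]])[0].round(3).tolist()) for u in (298,308,313,321,330,336,346)])
E
```

```text
268 [(298, [0.472, 0.176, 0.001]), (308, [0.502, 0.167, 0.09]), (313, [0.503, 0.164, 0.09]), (321, [0.503, 0.16, 0.091]), (330, [0.503, 0.156, 0.09]), (336, [0.503, 0.152, 0.089]), (346, [0.474, 0.14, 0.0])]
272 [(298, [0.469, 0.176, 0.002]), (308, [0.5, 0.167, 0.09]), (313, [0.5, 0.164, 0.091]), (321, [0.501, 0.16, 0.091]), (330, [0.501, 0.155, 0.091]), (336, [0.5, 0.152, 0.087]), (346, [0.471, 0.14, 0.001])]
276 [(298, [0.466, 0.176, 0.003]), (308, [0.504, 0.166, 0.108]), (313, [0.504, 0.164, 0.107]), (321, [0.499, 0.16, 0.091]), (330, [0.505, 0.156, 0.108]), (336, [0.498, 0.152, 0.089]), (346, [0.467, 0.139, 0.001])]
280 [(298, [0.504, 0.171, 0.113]), (308, [0.504, 0.166, 0.113]), (313, [0.505, 0.164, 0.114]), (321, [0.503, 0.16, 0.109]), (330, [0.505, 0.156, 0.113]), (336, [0.505, 0.153, 0.113]), (346, [0.464, 0.139, 0.001])]
284 [(298, [0.504, 0.171, 0.119]), (308, [0.504, 0.166, 0.118]), (313, [0.504, 0.164, 0.118]), (321, [0.503, 0.16, 0.115]), (330, [0.505, 0.156, 0.119]), (336, [0.505, 0.154, 0.118]), (346, [0.505, 0.149, 0.117])]
288 [(298, [0.504, 0.17, 0.122]), (308, [0.5
[... 531 characters left out ...]
), (336, [0.505, 0.154, 0.132]), (346, [0.505, 0.15, 0.133])]
300 [(298, [0.504, 0.169, 0.137]), (308, [0.504, 0.166, 0.135]), (313, [0.504, 0.163, 0.136]), (321, [0.497, 0.16, 0.117]), (330, [0.505, 0.157, 0.137]), (336, [0.505, 0.154, 0.135]), (346, [0.505, 0.15, 0.137])]
304 [(298, [0.504, 0.169, 0.141]), (308, [0.504, 0.165, 0.139]), (313, [0.505, 0.163, 0.141]), (321, [0.495, 0.16, 0.118]), (330, [0.505, 0.157, 0.14]), (336, [0.505, 0.154, 0.14]), (346, [0.505, 0.151, 0.141])]
308 [(298, [0.504, 0.169, 0.143]), (308, [0.504, 0.165, 0.144]), (313, [0.504, 0.163, 0.144]), (321, [0.492, 0.16, 0.116]), (330, [0.505, 0.157, 0.145]), (336, [0.505, 0.155, 0.144]), (346, [0.505, 0.151, 0.144])]
```

View pics/w4.png

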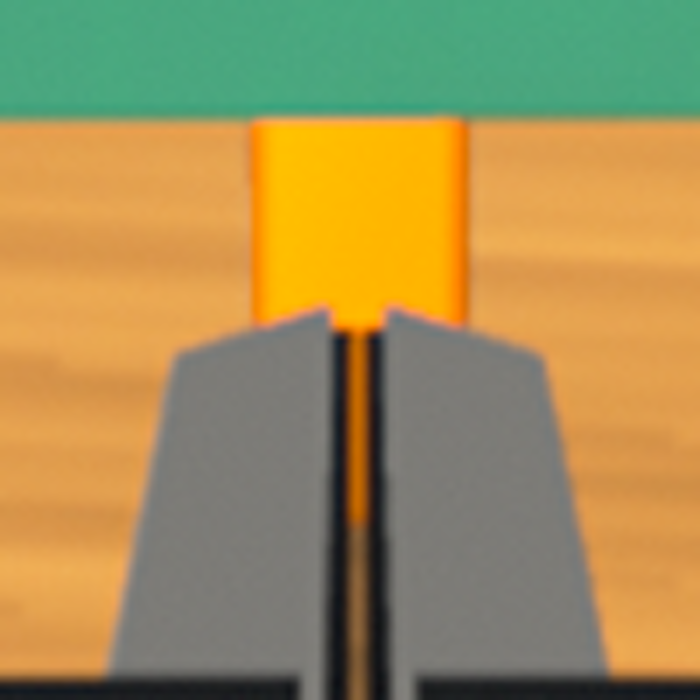

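The wrist depth shows the finger ends at z about 0.105, with the pull's top (z 0.090) below them. The real fingertips are therefore about 41 mm higher than the reported TCP. I'll open, go 41 mm lower and close again.

Call:
play_rows([
  {"x": 0,"y": 0,"z": 0,"rx": 0,"ry": 0,"rz": 0,"hand": 0.04},
  {"x": 0,"y": 0,"z": 0,"rx": 0,"ry": 0,"rz": 0,"hand": 0.04},
  {"x": 0,"y": 0,"z": 0,"rx": 0,"ry": 0,"rz": 0,"hand": 0.04},
  {"x": 0,"y": 0,"z": -0.02,"rx": 0,"ry": 0,"rz": 0,"hand": 0.04},
  {"x": 0,"y": 0,"z": -0.02,"rx": 0,"ry": 0,"rz": 0,"hand": 0.04},
  {"x": 0,"y": 0,"z": 0,"rx": 0,"ry": 0,"rz": 0,"hand": 0.04},
])

```text
time: 5.1
tool_pos: [0.4942, 0.1591, 0.0222]
ee_rot: [-1.575, -0.001, -1.519]
wrist_force: [0.2, 0.3, 0.6]
width: 0.0399
```

```bash
python3 - <<'E'
from h import *
w=snapshot("wrist"); save(w,"w5.png");o=robot.get_obs();print(o["tool_pos"],o["width"],o["wrist_force"])
for v in range(260,312,4): print(v,[ (u,depth(w,[[u,v]])[0].round(3).tolist()) for u in (256,266,274,300,321)])
E
```

```text
[0.49529395 0.15934363 0.02352499] 0.040337071167137604 [-0.08033029 -0.52419913  0.93878986]
260 [(256, [0.527, 0.182, 0.12]), (266, [0.527, 0.179, 0.12]), (274, [0.527, 0.177, 0.119]), (300, [0.528, 0.168, 0.12]), (321, [0.528, 0.161, 0.119])]
264 [(256, [0.526, 0.182, 0.12]), (266, [0.526, 0.179, 0.119]), (274, [0.526, 0.176, 0.12]), (300, [0.527, 0.168, 0.12]), (321, [0.527, 0.161, 0.12])]
268 [(256, [0.524, 0.182, 0.119]), (266, [0.525, 0.179, 0.12]), (274, [0.525, 0.176, 0.12]), (300, [0.525, 0.168, 0.119]), (321, [0.525, 0.161, 0.12])]
272 [(256, [0.523, 0.182, 0.119]), (266, [0.523, 0.179, 0.12]), (274, [0.523, 0.176, 0.119]), (300, [0.523, 0.168, 0.119]), (321, [0.524, 0.161, 0.119])]
276 [(256, [0.521, 0.182, 0.118]), (266, [0.522, 0.179, 0.12]), (274, [0.521, 0.177, 0.118]), (300, [0.522, 0.168, 0.119]), (321, [0.523, 0.161, 0.12])]
280 [(256, [0.502, 0.19, 0.072]), (266, [0.502, 0.185, 0.071]), (274, [0.502, 0.182, 0.07]), (300, [0.476, 0.172, 0.001]), (321, [0.511, 0.16, 0.092])]
284 [(256, [0.502, 0.189, 0.076]), (266, [0.502, 0.184, 0.077]), (274, [0.501, 0.181, 0.073]
[... 270 characters left out ...]
 0.085]), (274, [0.501, 0.18, 0.082]), (300, [0.468, 0.172, 0.001]), (321, [0.505, 0.16, 0.091])]
296 [(256, [0.502, 0.187, 0.09]), (266, [0.502, 0.183, 0.091]), (274, [0.5, 0.18, 0.084]), (300, [0.465, 0.172, 0.001]), (321, [0.504, 0.16, 0.092])]
300 [(256, [0.502, 0.186, 0.094]), (266, [0.502, 0.182, 0.095]), (274, [0.498, 0.18, 0.083]), (300, [0.462, 0.172, 0.001]), (321, [0.501, 0.16, 0.09])]
304 [(256, [0.502, 0.185, 0.098]), (266, [0.502, 0.182, 0.098]), (274, [0.496, 0.18, 0.085]), (300, [0.459, 0.171, 0.001]), (321, [0.5, 0.16, 0.09])]
308 [(256, [0.502, 0.185, 0.102]), (266, [0.5, 0.181, 0.098]), (274, [0.495, 0.18, 0.085]), (300, [0.457, 0.171, 0.001]), (321, [0.498, 0.16, 0.091])]
```

View pics/w5.png

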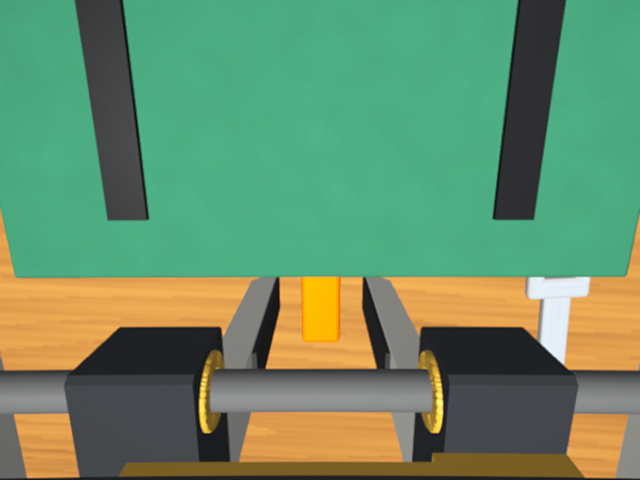

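The fingers now flank the pull (u 303–340, v 277–341). I'll close on it.

Call:
play_rows([
  {"x": 0,"y": 0,"z": 0,"rx": 0,"ry": 0,"rz": 0,"hand": 0.0},
  {"x": 0,"y": 0,"z": 0,"rx": 0,"ry": 0,"rz": 0,"hand": 0.0},
  {"x": 0,"y": 0,"z": 0,"rx": 0,"ry": 0,"rz": 0,"hand": 0.0},
  {"x": 0,"y": 0,"z": 0,"rx": 0,"ry": 0,"rz": 0,"hand": 0.0},
])

```text
time: 5.65
tool_pos: [0.4964, 0.1593, 0.0248]
ee_rot: [-1.569, -0.0, -1.519]
wrist_force: [-1.2, -0.7, 3.0]
width: 0.0159
```

```bash
python3 - <<'E'
from h import *
w=snapshot("wrist"); save(w,"w6.png",(220,230,420,330),4);o=robot.get_obs();print(o["tool_pos"],o["width"],o["wrist_force"])
for v in (276,278,280,282,284): print(v,[ (u,depth(w,[[u,v]])[0].round(3).tolist()) for u in (290,298,302,338,342)])
E
```

```text
[0.49646917 0.15932325 0.02481794] 0.01568199905050382 [-0.37854147 -1.28316782  2.37185787]
276 [(290, [0.523, 0.171, 0.12]), (298, [0.523, 0.169, 0.119]), (302, [0.523, 0.167, 0.119]), (338, [0.523, 0.155, 0.119]), (342, [0.524, 0.154, 0.119])]
278 [(290, [0.522, 0.172, 0.118]), (298, [0.522, 0.169, 0.119]), (302, [0.522, 0.167, 0.119]), (338, [0.523, 0.155, 0.119]), (342, [0.523, 0.154, 0.119])]
280 [(290, [0.505, 0.174, 0.075]), (298, [0.505, 0.171, 0.074]), (302, [0.51, 0.168, 0.089]), (338, [0.512, 0.153, 0.09]), (342, [0.506, 0.15, 0.074])]
282 [(290, [0.504, 0.174, 0.076]), (298, [0.505, 0.171, 0.076]), (302, [0.509, 0.168, 0.089]), (338, [0.511, 0.153, 0.091]), (342, [0.506, 0.151, 0.076])]
284 [(290, [0.504, 0.174, 0.079]), (298, [0.505, 0.17, 0.08]), (302, [0.508, 0.168, 0.089]), (338, [0.509, 0.153, 0.089]), (342, [0.506, 0.151, 0.08])]
```

View pics/w6.png

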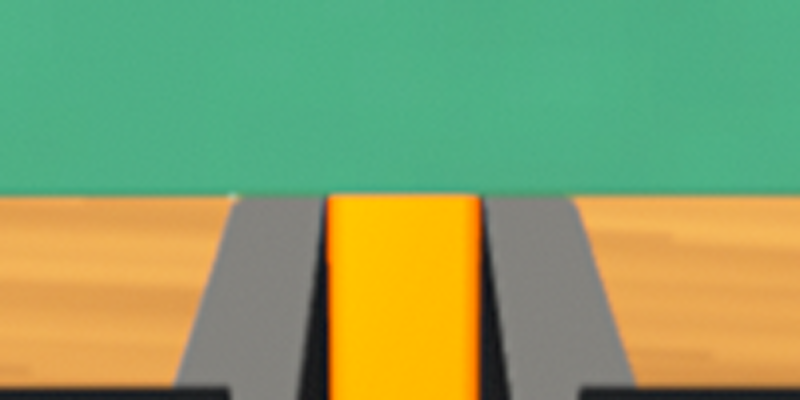

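The grip holds at 15.7 mm, which is the pull's width. Now I'll swing along the arc in steps of 0.1 rad.

Call:
play_rows([
  {"x": 0.0025,"y": 0.0001,"z": 0.0155,"rx": 0,"ry": 0,"rz": 0,"hand": 0.0},
  {"x": 0.004,"y": 0.0002,"z": 0.0152,"rx": 0,"ry": 0,"rz": 0,"hand": 0.0},
  {"x": 0.0055,"y": 0.0003,"z": 0.0147,"rx": 0,"ry": 0,"rz": 0,"hand": 0.0},
  {"x": 0.007,"y": 0.0004,"z": 0.014,"rx": 0,"ry": 0,"rz": 0,"hand": 0.0},
  {"x": 0,"y": 0,"z": 0,"rx": 0,"ry": 0,"rz": 0,"hand": 0.0},
])

```text
time: 6.32
tool_pos: [0.5155, 0.1604, 0.0851]
ee_rot: [-1.57, -0.0, -1.519]
wrist_force: [-1.3, -0.5, -0.6]
width: 0.0158
```

```bash
python3 - <<'E'
from h import *
w=snapshot("wrist"); save(w,"w7.png");s=snapshot("side"); save(s,"s7.png",(180,190,380,340),4);o=robot.get_obs();print(o["tool_pos"],o["width"],o["wrist_force"])
E
```

```text
[0.51488711 0.16032531 0.08404148] 0.01598459779827865 [-1.67475063 -1.85417051  1.9016565 ]
```

View pics/s7.png

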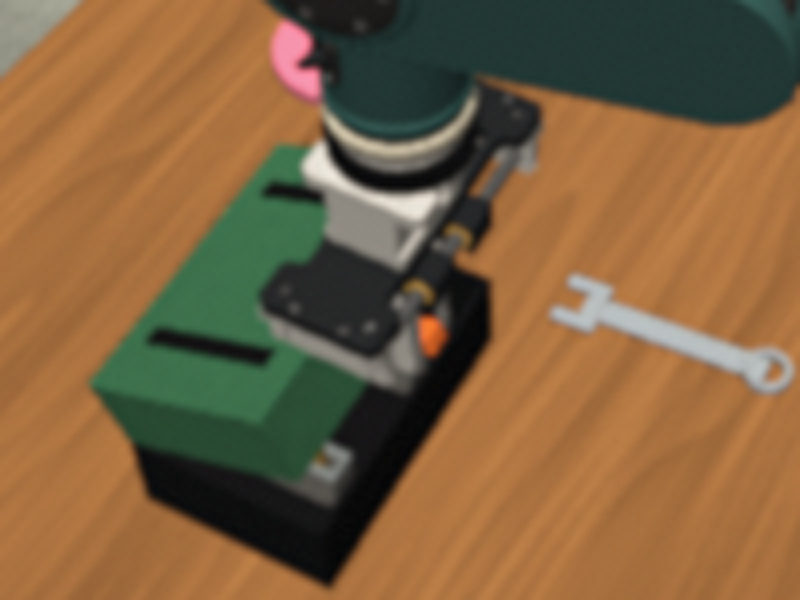

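View pics/w7.png

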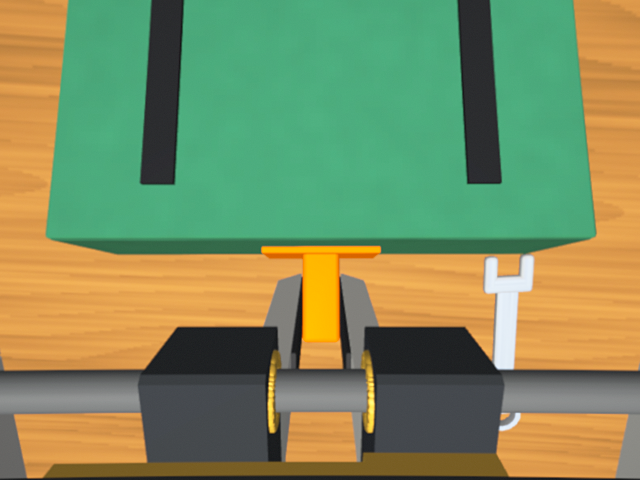

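The lid is at about 0.4 rad and the pull stays between the fingers. I'll continue.

Call:
play_rows([
  {"x": 0.0083,"y": 0.0004,"z": 0.0133,"rx": 0,"ry": 0,"rz": 0,"hand": 0.0},
  {"x": 0.0096,"y": 0.0005,"z": 0.0124,"rx": 0,"ry": 0,"rz": 0,"hand": 0.0},
  {"x": 0.0108,"y": 0.0006,"z": 0.0114,"rx": 0,"ry": 0,"rz": 0,"hand": 0.0},
  {"x": 0.0119,"y": 0.0006,"z": 0.0102,"rx": 0,"ry": 0,"rz": 0,"hand": 0.0},
  {"x": 0.0129,"y": 0.0007,"z": 0.009,"rx": 0,"ry": 0,"rz": 0,"hand": 0.0},
  {"x": 0.0137,"y": 0.0007,"z": 0.0077,"rx": 0,"ry": 0,"rz": 0,"hand": 0.0},
  {"x": 0,"y": 0,"z": 0,"rx": 0,"ry": 0,"rz": 0,"hand": 0.0},
])

```text
time: 7.3
tool_pos: [0.5822, 0.1639, 0.1467]
ee_rot: [-1.572, -0.0, -1.519]
wrist_force: [0.1, -1.7, -1.4]
width: 0.0157
```

```bash
python3 - <<'E'
from h import *
s=snapshot("side"); save(s,"s8.png",(150,150,350,300),4);o=robot.get_obs();print(o["tool_pos"],o["width"],o["wrist_force"])
w=snapshot("wrist"); save(w,"w8.png")
E
```

```text
[0.58216844 0.16390847 0.14669261] 0.015841041852494627 [ 1.30130509 -0.9215923  -2.87698939]
```

View pics/s8.png

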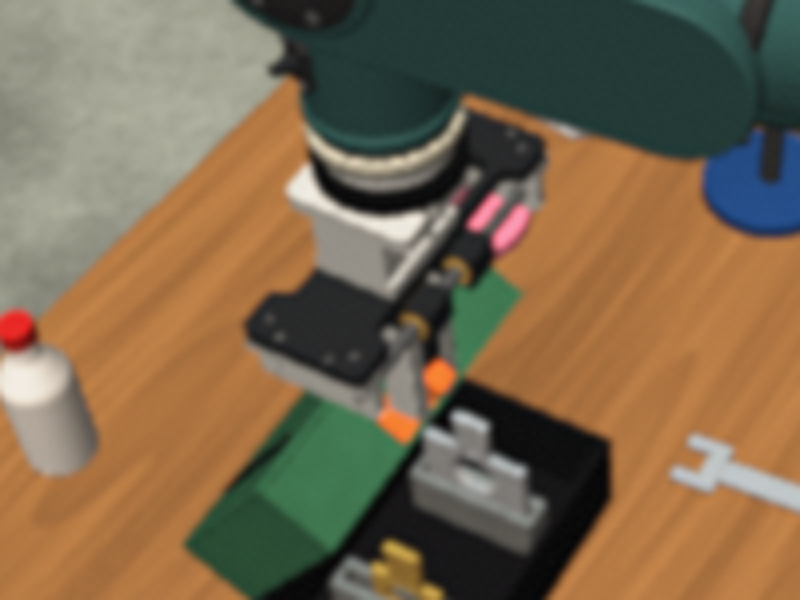

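View pics/w8.png

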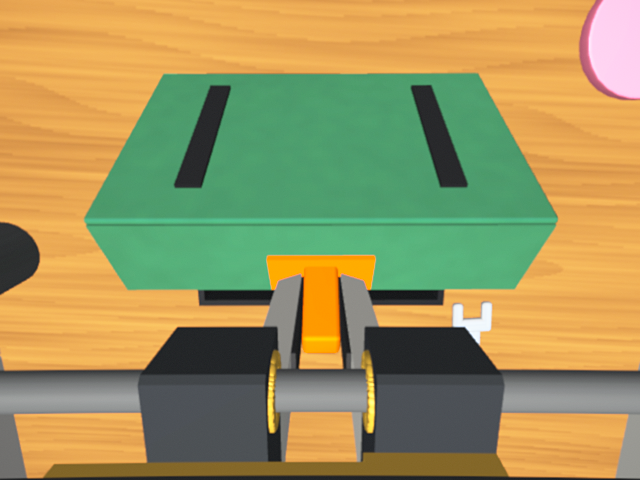

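The lid is at about 1.0 rad. The templates are visible: steel in the -y slot, brass in the +y slot. Next I'll take the lid to 1.5 rad and release.

Call:
play_rows([
  {"x": 0.0144,"y": 0.0008,"z": 0.0063,"rx": 0,"ry": 0,"rz": 0,"hand": 0.0},
  {"x": 0.0149,"y": 0.0008,"z": 0.0048,"rx": 0,"ry": 0,"rz": 0,"hand": 0.0},
  {"x": 0.0153,"y": 0.0008,"z": 0.0033,"rx": 0,"ry": 0,"rz": 0,"hand": 0.0},
  {"x": 0.0156,"y": 0.0008,"z": 0.0017,"rx": 0,"ry": 0,"rz": 0,"hand": 0.0},
  {"x": 0.0157,"y": 0.0008,"z": 0.0002,"rx": 0,"ry": 0,"rz": 0,"hand": 0.0},
  {"x": 0,"y": 0,"z": 0,"rx": 0,"ry": 0,"rz": 0,"hand": 0.0},
])

```text
time: 8.15
tool_pos: [0.6582, 0.1679, 0.1637]
ee_rot: [-1.57, -0.0, -1.519]
wrist_force: [-0.5, -0.9, -0.1]
width: 0.0154
```

Call:
play_rows([
  {"x": 0,"y": 0,"z": 0,"rx": 0,"ry": 0,"rz": 0,"hand": 0.036},
  {"x": 0,"y": 0,"z": 0,"rx": 0,"ry": 0,"rz": 0,"hand": 0.036},
  {"x": 0,"y": 0,"z": 0.01,"rx": 0,"ry": 0,"rz": 0,"hand": 0.036},
  {"x": 0,"y": 0,"z": 0.03,"rx": 0,"ry": 0,"rz": 0,"hand": 0.036},
  {"x": 0,"y": 0,"z": 0.04,"rx": 0,"ry": 0,"rz": 0,"hand": 0.036},
  {"x": -0.03,"y": 0,"z": 0.02,"rx": 0,"ry": 0,"rz": 0,"hand": 0.036},
])

```text
time: 8.9
tool_pos: [0.6293, 0.168, 0.266]
ee_rot: [-1.567, 0.0, -1.52]
wrist_force: [0.6, 0.4, 0.4]
width: 0.036
```

```bash
python3 - <<'E'
from h import *
s=snapshot("side"); save(s,"s9.png",(150,150,350,300),4);o=robot.get_obs();print(o["tool_pos"],o["width"],o["wrist_force"],o["time"])
w=snapshot("wrist"); save(w,"w9.png")
E
```

```text
[0.6264911  0.16874959 0.27099107] 0.036404329631344226 [0.45558392 1.19747037 2.74231531] 8.95
```

View pics/s9.png

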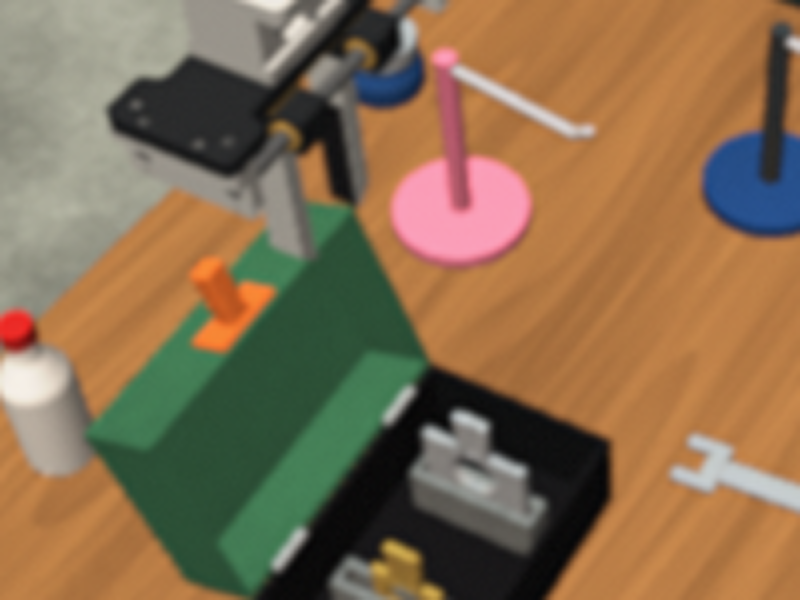

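View pics/w9.png

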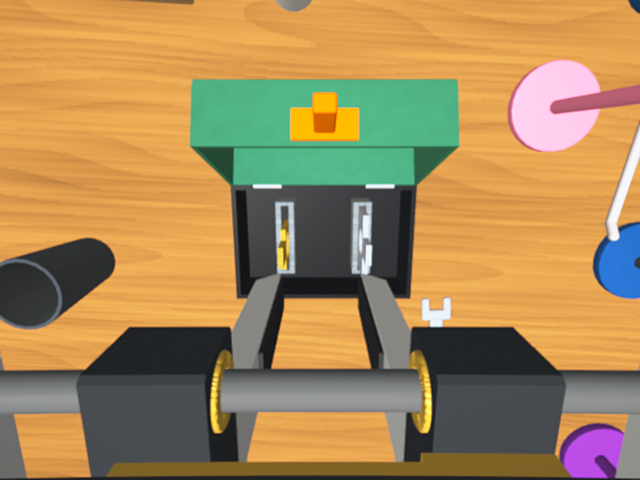

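The lid stays open on its own. I'll back off and measure the tabs: brass near wrist px (283,245), steel near (364,240).

Call:
play_rows([
  {"x": -0.05,"y": -0.01,"z": 0,"rx": 0,"ry": 0,"rz": 0,"hand": 0.036},
  {"x": -0.05,"y": -0.01,"z": 0,"rx": 0,"ry": 0,"rz": 0,"hand": 0.036},
  {"x": -0.05,"y": -0.01,"z": 0,"rx": 0,"ry": 0,"rz": 0,"hand": 0.036},
  {"x": 0,"y": 0,"z": 0,"rx": 0,"ry": 0,"rz": 0,"hand": 0.036},
])

```text
time: 9.5
tool_pos: [0.4756, 0.1377, 0.2639]
ee_rot: [-1.57, -0.0, -1.519]
wrist_force: [1.2, -0.5, 0.6]
width: 0.0358
```

```bash
python3 - <<'E'
from h import *
o=robot.get_obs();print(o["tool_pos"],o["ee_rot"],o["time"])
for n,b in(("top",(200,165,320,265)),("side",(180,220,320,340)),("wrist",None)):
    s=snapshot(n); save(s,"m_%s.png"%n,b,6 if b else 1); C=cloud(s)
    for nm,cy in(("large",.1216),("small",.2114)):
        zt=.111 if nm=="large" else .097
        k=(np.abs(C[:,:,2]-zt)<.008)&(np.abs(C[:,:,0]-.587)<.04)&(np.abs(C[:,:,1]-cy)<.02)
        Q=C[k]; uv=np.argwhere(k)[:,::-1]
        if len(Q): print(n,nm,len(Q),Q.min(0).round(4),np.median(Q,axis=0).round(4),Q.max(0).round(4),uv.min(0),uv.max(0))
E
```

```text
[0.4756135  0.13766064 0.26385134] [-1.57029652e+00 -3.66149677e-05 -1.51876246e+00] 9.5
top large 30 [0.5803 0.1171 0.1056] [0.5904 0.1196 0.1102] [0.6021 0.1225 0.1132] [276 207] [278 217]
side large 30 [0.5773 0.1167 0.1046] [0.5875 0.122  0.109 ] [0.5981 0.1253 0.1132] [263 253] [271 258]
side small 35 [0.5662 0.2073 0.0896] [0.5762 0.2119 0.0953] [0.5869 0.215  0.0997] [245 286] [254 292]
wrist large 190 [0.5775 0.1168 0.1035] [0.5884 0.1203 0.1115] [0.5996 0.1236 0.1135] [344  82] [351 108]
wrist small 198 [0.566  0.206  0.0891] [0.5772 0.2087 0.0977] [0.5879 0.2126 0.1005] [247  92] [255 117]
```

View pics/m_top.png

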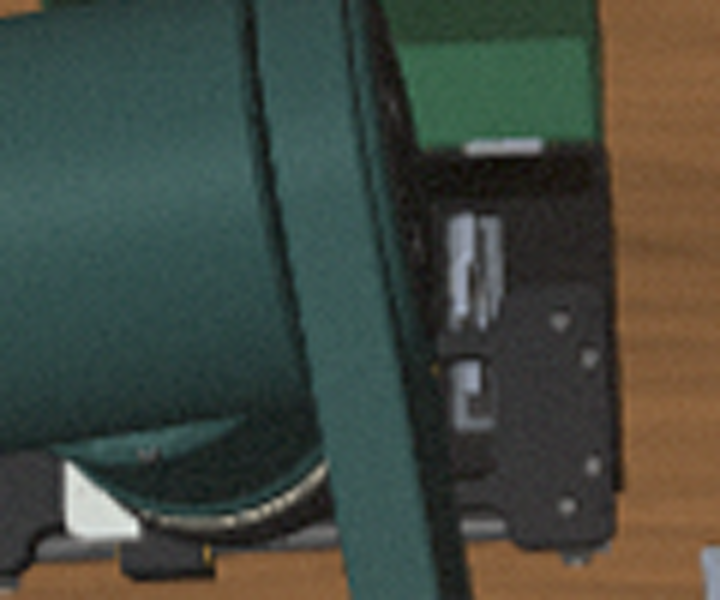

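View pics/m_side.png

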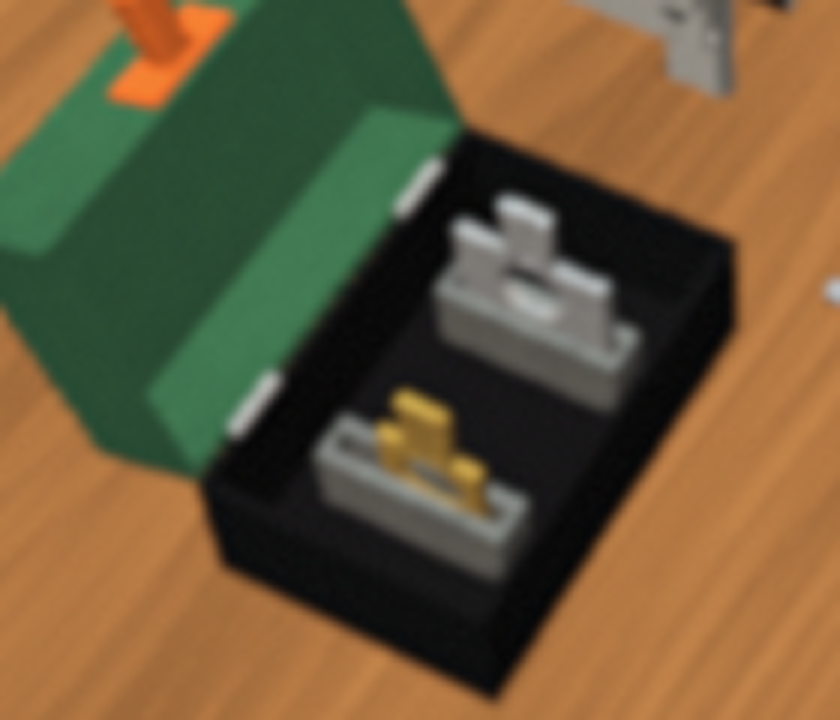

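View pics/m_wrist.png

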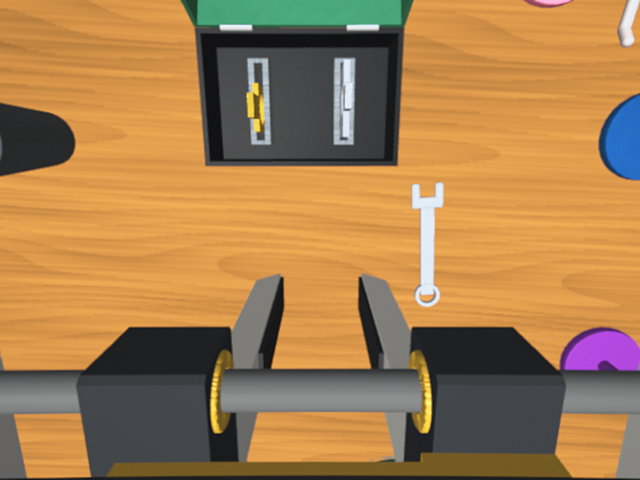

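Tabs: steel about (0.588, 0.1205), brass about (0.577, 0.209). In the side crop, silver at (525,230) is the larger plate and gold at (425,430) the smaller, matching the descriptions. I'll hover over the steel tab.

Call:
play_rows([
  {"x": 0.0282,"y": -0.0043,"z": 0,"rx": 0,"ry": 0,"rz": 0,"hand": 0.036},
  {"x": 0.0282,"y": -0.0043,"z": -0.03,"rx": 0,"ry": 0,"rz": 0,"hand": 0.036},
  {"x": 0.0282,"y": -0.0043,"z": -0.055,"rx": 0,"ry": 0,"rz": 0,"hand": 0.036},
  {"x": 0.0282,"y": -0.0043,"z": -0.055,"rx": 0,"ry": 0,"rz": 0,"hand": 0.036},
  {"x": 0,"y": 0,"z": 0,"rx": 0,"ry": 0,"rz": 0,"hand": 0.036},
  {"x": 0,"y": 0,"z": 0,"rx": 0,"ry": 0,"rz": 0,"hand": 0.036},
])

```text
time: 10.4
tool_pos: [0.5919, 0.1211, 0.1248]
ee_rot: [-1.57, 0.0, -1.519]
wrist_force: [0.7, 0.1, 1.0]
width: 0.0361
```

```bash
python3 - <<'E'
from h import *
o=robot.get_obs();print(o["tool_pos"],o["ee_rot"],o["time"],o["wrist_force"])
s=snapshot("wrist"); save(s,"w10.png"); s=snapshot("side"); save(s,"s10.png",(150,120,350,320),3)
E
```

```text
[0.59186909 0.121067   0.12481227] [-1.56969321e+00  1.85157089e-04 -1.51897431e+00] 10.4 [0.66038208 0.05772592 0.97651924]
```

View pics/w10.png

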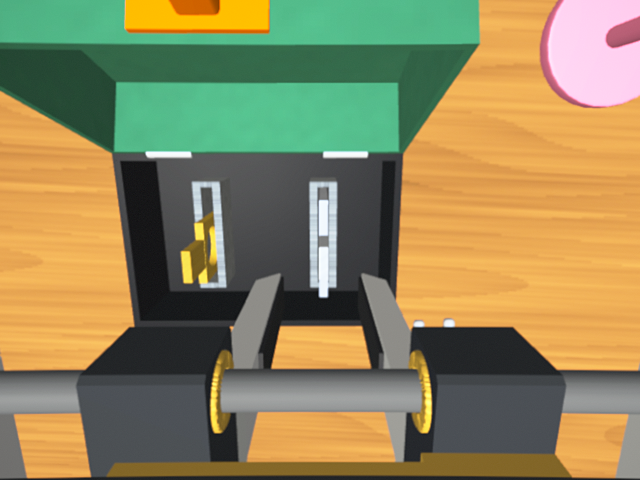

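View pics/s10.png

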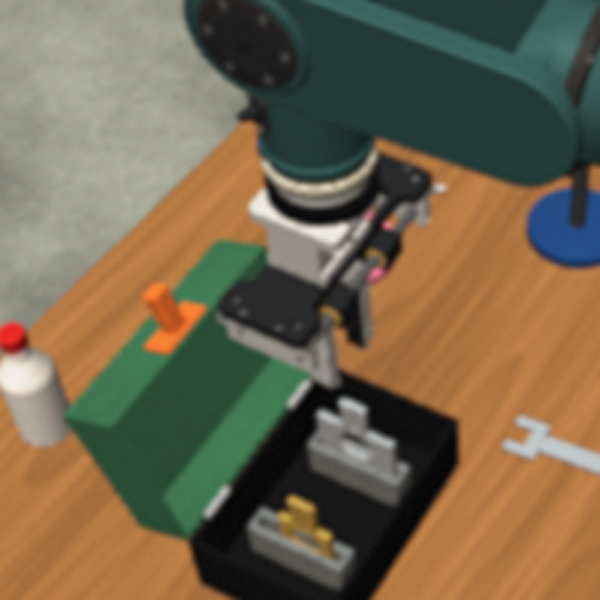

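The tab (u about 323) is centred between the fingers (about 322). I'll descend 85 mm and close.

Call:
play_rows([
  {"x": -0.0025,"y": -0.0005,"z": -0.025,"rx": 0,"ry": 0,"rz": 0,"hand": 0.036},
  {"x": 0,"y": 0,"z": -0.025,"rx": 0,"ry": 0,"rz": 0,"hand": 0.036},
  {"x": 0,"y": 0,"z": -0.02,"rx": 0,"ry": 0,"rz": 0,"hand": 0.036},
  {"x": 0,"y": 0,"z": -0.015,"rx": 0,"ry": 0,"rz": 0,"hand": 0.036},
  {"x": 0,"y": 0,"z": 0,"rx": 0,"ry": 0,"rz": 0,"hand": 0.036},
])

```text
time: 11.12
tool_pos: [0.5881, 0.1205, 0.0392]
ee_rot: [-1.571, -0.0, -1.519]
wrist_force: [-0.5, 0.2, -0.2]
width: 0.0362
```

```bash
python3 - <<'E'
from h import *
o=robot.get_obs();print(o["tool_pos"],o["ee_rot"],o["time"],o["wrist_force"])
s=snapshot("wrist"); save(s,"w11.png"); s=snapshot("side"); save(s,"s11.png",(180,180,340,300),5)
E
```

```text
[0.58809214 0.12046066 0.03917649] [-1.57051151e+00 -5.43719773e-05 -1.51869327e+00] 11.125 [-0.46496648  0.15139274 -0.23633049]
```

View pics/w11.png

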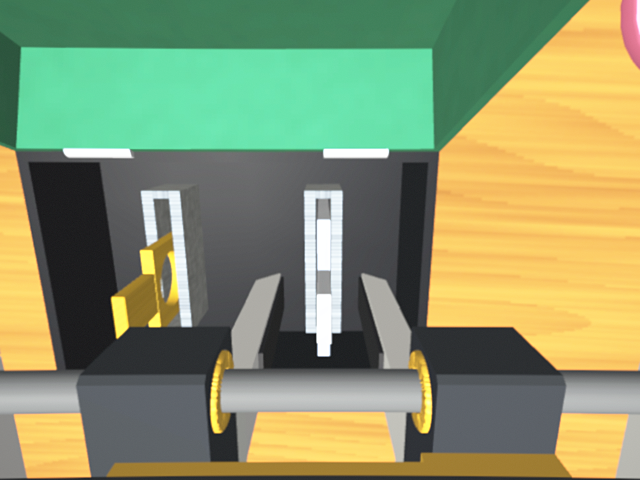

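View pics/s11.png

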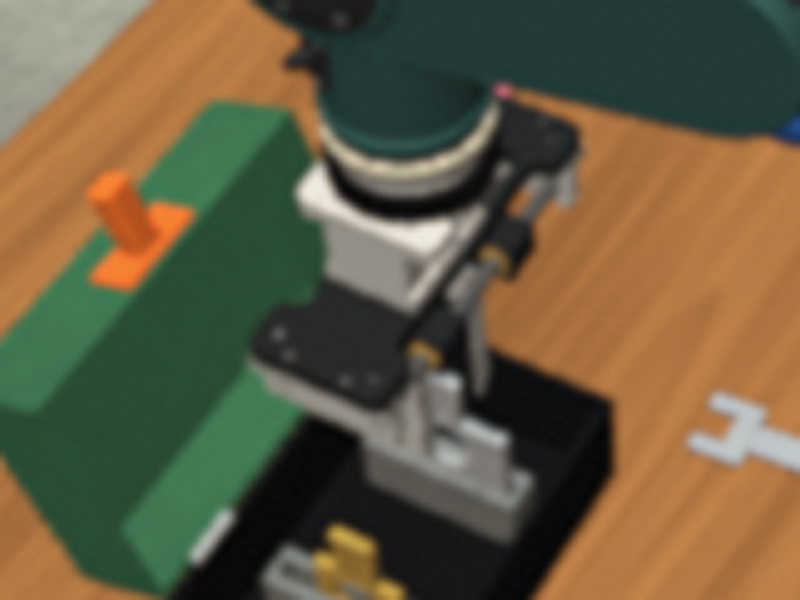

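Call:
play_rows([
  {"x": 0,"y": 0,"z": 0,"rx": 0,"ry": 0,"rz": 0,"hand": 0.0},
  {"x": 0,"y": 0,"z": 0,"rx": 0,"ry": 0,"rz": 0,"hand": 0.0},
  {"x": 0,"y": 0,"z": 0,"rx": 0,"ry": 0,"rz": 0,"hand": 0.0},
  {"x": 0,"y": 0,"z": 0,"rx": 0,"ry": 0,"rz": 0,"hand": 0.0},
  {"x": 0,"y": 0,"z": 0.02,"rx": 0,"ry": 0,"rz": 0,"hand": 0.0},
  {"x": 0,"y": 0,"z": 0.03,"rx": 0,"ry": 0,"rz": 0,"hand": 0.0},
  {"x": 0,"y": 0,"z": 0.03,"rx": 0,"ry": 0,"rz": 0,"hand": 0.0},
  {"x": 0,"y": 0,"z": 0.03,"rx": 0,"ry": 0,"rz": 0,"hand": 0.0},
])

```text
time: 12.22
tool_pos: [0.5876, 0.1202, 0.1484]
ee_rot: [-1.573, -0.0, -1.519]
wrist_force: [-0.6, -0.0, -1.9]
width: 0.006
```

```bash
python3 - <<'E'
from h import *
o=robot.get_obs();print(o["tool_pos"],o["ee_rot"],o["time"],o["wrist_force"],o["width"])
s=snapshot("wrist"); save(s,"w12.png"); s=snapshot("side"); save(s,"s12.png",(180,140,340,300),5)
E
```

```text
[0.58757738 0.12024752 0.14840581] [-1.57308980e+00 -1.00560152e-04 -1.51898783e+00] 12.225 [-0.57368886 -0.04571715 -1.88261316] 0.00595122134659445
```

View pics/w12.png

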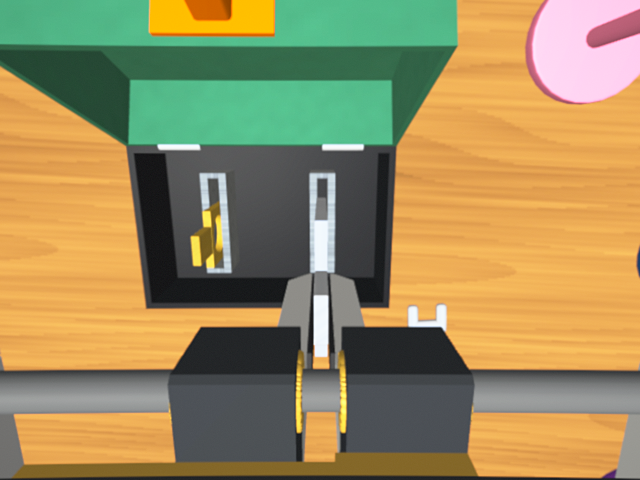

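View pics/s12.png

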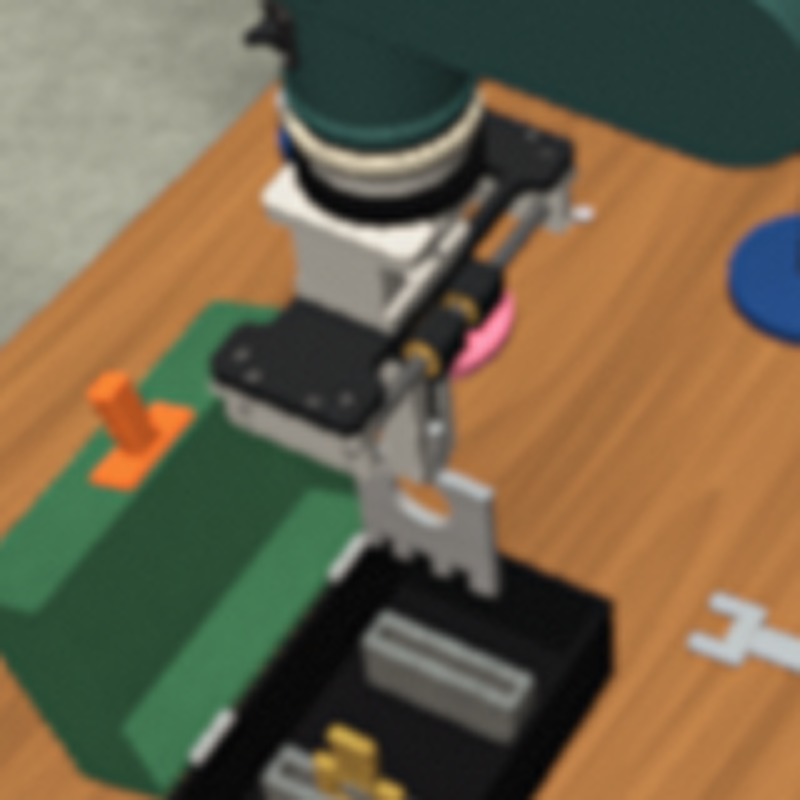

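The steel plate is lifted and hangs straight, with its eye visible in the side view. I'll carry it to the staging point in front of the bar tip while turning +1.387 rad.

Call:
play_rows([
  {"x": -0.02,"y": -0.0275,"z": 0,"rx": 0,"ry": 0,"rz": 0.1156,"hand": 0.0},
  {"x": -0.02,"y": -0.0275,"z": 0,"rx": 0,"ry": 0,"rz": 0.1156,"hand": 0.0},
  {"x": -0.02,"y": -0.0275,"z": 0,"rx": 0,"ry": 0,"rz": 0.1156,"hand": 0.0},
  {"x": -0.02,"y": -0.0275,"z": 0,"rx": 0,"ry": 0,"rz": 0.1156,"hand": 0.0},
  {"x": -0.02,"y": -0.0275,"z": 0,"rx": 0,"ry": 0,"rz": 0.1156,"hand": 0.0},
  {"x": -0.02,"y": -0.0275,"z": 0,"rx": 0,"ry": 0,"rz": 0.1156,"hand": 0.0},
  {"x": -0.02,"y": -0.0275,"z": 0,"rx": 0,"ry": 0,"rz": 0.1156,"hand": 0.0},
  {"x": -0.02,"y": -0.0275,"z": 0,"rx": 0,"ry": 0,"rz": 0.1156,"hand": 0.0},
])

```text
time: 13.32
tool_pos: [0.4265, -0.1001, 0.1464]
ee_rot: [-1.572, 0.003, -0.59]
wrist_force: [-0.4, -1.6, -2.7]
width: 0.0053
```

Call:
play_rows([
  {"x": -0.003,"y": -0.0275,"z": 0,"rx": 0,"ry": 0,"rz": 0.1156,"hand": 0.0},
  {"x": -0.003,"y": -0.0275,"z": 0,"rx": 0,"ry": 0,"rz": 0.1156,"hand": 0.0},
  {"x": 0,"y": -0.0275,"z": 0,"rx": 0,"ry": 0,"rz": 0.1156,"hand": 0.0},
  {"x": 0,"y": -0.0275,"z": 0,"rx": 0,"ry": 0,"rz": 0.1156,"hand": 0.0},
  {"x": 0,"y": 0,"z": 0,"rx": 0,"ry": 0,"rz": 0,"hand": 0.0},
  {"x": 0,"y": 0,"z": 0,"rx": 0,"ry": 0,"rz": 0,"hand": 0.0},
])

```text
time: 14.08
tool_pos: [0.4216, -0.2087, 0.1473]
ee_rot: [-1.569, 0.002, -0.133]
wrist_force: [-0.0, 0.5, -1.9]
width: 0.006
```

```bash
python3 - <<'E'
from h import *
o=robot.get_obs();print(o["tool_pos"],o["ee_rot"],o["time"],o["wrist_force"],o["width"])
s=snapshot("wrist"); save(s,"w13.png"); s=snapshot("side"); save(s,"s13.png",(300,120,460,260),5); t=snapshot("top"); save(t,"t13.png",(360,190,520,310),5)
E
```

```text
[ 0.42164249 -0.20874259  0.14727182] [-1.56899565  0.00214346 -0.1328039 ] 14.075 [-0.00511795  0.49280884 -1.87708284] 0.005968255379015224
```

View pics/w13.png

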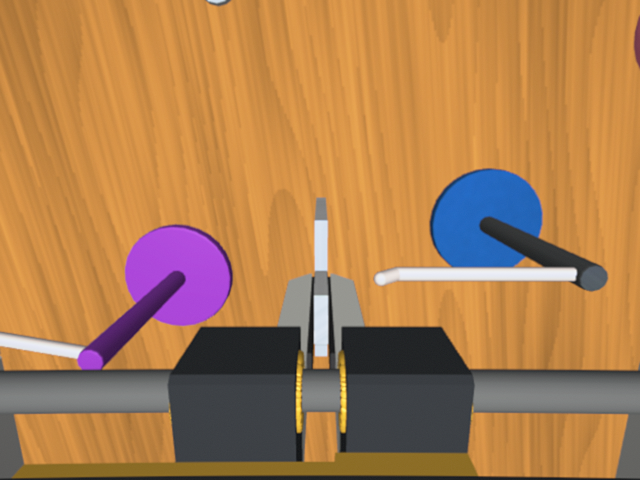

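View pics/s13.png

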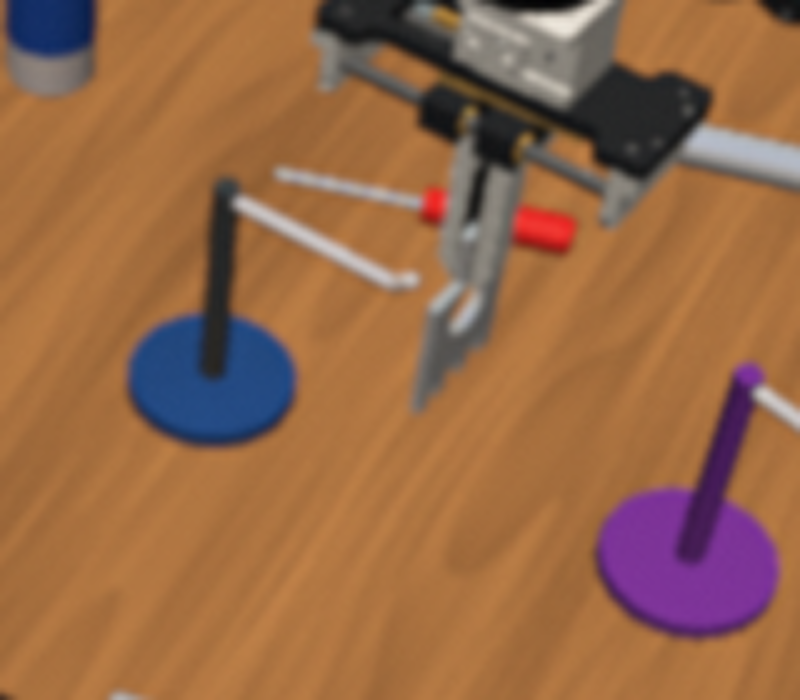

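View pics/t13.png

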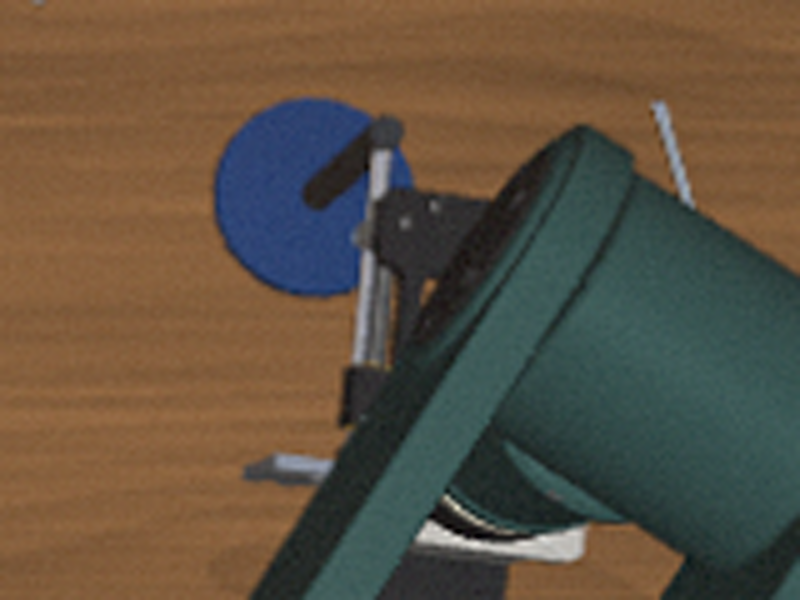

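The plate is square to the bar and off its tip. I'll check the alignment in the wrist frame, with bar pixels around (400–570, 274).

```bash
python3 - <<'E'
from h import *
s=snapshot("wrist"); o=robot.get_obs(); C=cloud(s); yaw=-.132; ex=np.array([np.cos(yaw),np.sin(yaw)]); ey=np.array([-ex[1],ex[0]])
k=(C[:,:,2]>.142)&(C[:,:,2]<.17); k[:,:370]=0; k[330:]=0
P=C[k]; uv=np.argwhere(k)[:,::-1]; print(len(P),uv.min(0),uv.max(0))
rel=(P[:,:2]-o["tool_pos"][:2]); a=rel@ex; b=rel@ey
for lo in np.arange(0.02,.17,.01):
    m=(a>lo)&(a<lo+.01)
    if m.sum()>5: print(round(lo,3),m.sum(),np.median(b[m]).round(4),b[m].min().round(4),b[m].max().round(4),P[m,2].max().round(4),np.median(P[m,2]).round(4))
# template visible points
k=(C[:,:,2]>.08)&(C[:,:,2]<.25); k[:,:308]=0;k[:,335:]=0
for v in range(195,360,8): print(v,C[v,321].round(4),((C[v,321,:2]-o["tool_pos"][:2])@ex).round(4),((C[v,321,:2]-o["tool_pos"][:2])@ey).round(4))
E
```

```text
3722 [372 257] [604 290]
0.02 37 -0.0025 -0.0059 -0.0002 0.1631 0.1609
0.03 240 -0.0015 -0.0067 0.0012 0.1637 0.1602
0.04 232 -0.0016 -0.0065 0.001 0.1582 0.1542
0.05 241 -0.0018 -0.0065 0.0012 0.1564 0.154
0.06 250 -0.0018 -0.0064 0.0016 0.1562 0.1541
0.07 243 -0.0017 -0.0064 0.0012 0.1561 0.1539
0.08 246 -0.0017 -0.0065 0.0011 0.1563 0.154
0.09 248 -0.0017 -0.0063 0.0012 0.1561 0.154
0.1 250 -0.0016 -0.0063 0.0012 0.1561 0.1539
0.11 240 -0.0015 -0.0062 0.0013 0.1564 0.1539
0.12 253 -0.0014 -0.0062 0.0013 0.1563 0.154
0.13 250 -0.0016 -0.006 0.0016 0.1565 0.1538
0.14 705 -0.0 -0.0104 0.0053 0.1604 0.1565
0.15 287 -0.0018 -0.0102 0.0049 0.1604 0.1584
195 [ 0.4313 -0.1371  0.368 ] -0.0005 0.0723
203 [ 0.4265 -0.1731  0.1372] -0.0005 0.036
211 [ 0.4265 -0.1731  0.164 ] -0.0005 0.0359
219 [ 0.4265 -0.1729  0.1865] -0.0005 0.0361
227 [ 0.4261 -0.1763  0.1886] -0.0005 0.0328
235 [ 0.4256 -0.1799  0.1893] -0.0005 0.0291
243 [ 0.4251 -0.1839  0.1887] -0.0005 0.0251
251 [ 0.4246 -0.1875  0.1898] -0.0005 0.0215
259 [ 0.4241 -0.1917  0.1887] -0.0005 0.0172
267 [ 0.4236 -0.1954  0.1894] -0.0005 0.0134
275 [ 0.4235 -0.1964  0.198 ] -0.0005 0.0124
283 [ 0.4234 -0.1969  0.2072] -0.0004 0.012
291 [ 0.4234 -0.1969  0.2164] -0.0004 0.012
299 [ 0.4233 -0.1982  0.2217] -0.0004 0.0107
307 [ 0.4228 -0.2016  0.2216] -0.0004 0.0072
315 [ 0.4223 -0.2056  0.2204] -0.0004 0.0032
323 [ 0.4219 -0.2088  0.2212] -0.0004 0.0
331 [ 0.4214 -0.2123  0.2212] -0.0004 -0.0036
339 [ 0.4211 -0.2151  0.2226] -0.0004 -0.0064
347 [ 0.4182 -0.237   0.1899] -0.0004 -0.0285
355 [ 0.4176 -0.2418  0.1892] -0.0004 -0.0333
```

In the wrist frame the bar is about 3.5 mm to the -y side of the plate's centre. The plate's eye is at z about 0.167 and the post axis about 0.152 ahead. I'll shift, lower 12 mm and go past the tip.

Call:
play_rows([
  {"x": -0.0005,"y": -0.0035,"z": -0.006,"rx": 0,"ry": 0,"rz": 0,"hand": 0.0},
  {"x": 0,"y": 0,"z": -0.006,"rx": 0,"ry": 0,"rz": 0,"hand": 0.0},
  {"x": 0,"y": 0,"z": 0,"rx": 0,"ry": 0,"rz": 0,"hand": 0.0},
  {"x": 0.0139,"y": -0.0018,"z": 0,"rx": 0,"ry": 0,"rz": 0,"hand": 0.0},
  {"x": 0.0139,"y": -0.0018,"z": 0,"rx": 0,"ry": 0,"rz": 0,"hand": 0.0},
  {"x": 0.0139,"y": -0.0018,"z": 0,"rx": 0,"ry": 0,"rz": 0,"hand": 0.0},
  {"x": 0.0139,"y": -0.0018,"z": 0,"rx": 0,"ry": 0,"rz": 0,"hand": 0.0},
  {"x": 0,"y": 0,"z": 0,"rx": 0,"ry": 0,"rz": 0,"hand": 0.0},
])

```text
time: 15.28
tool_pos: [0.4783, -0.2204, 0.1363]
ee_rot: [-1.57, 0.001, -0.131]
wrist_force: [0.0, 0.7, -2.8]
width: 0.0059
```

```bash
python3 - <<'E'
from h import *
o=robot.get_obs();print(o["tool_pos"],o["ee_rot"],o["time"],o["wrist_force"],o["width"])
s=snapshot("wrist"); save(s,"w14.png"); s=snapshot("side"); save(s,"s14.png",(300,120,460,260),5)
E
```

```text
[ 0.47831796 -0.22043381  0.13631326] [-1.57049439e+00  5.20119564e-04 -1.31074825e-01] 15.275 [ 0.01917463  0.69539253 -2.82059599] 0.005946538227579998
```

View pics/w14.png

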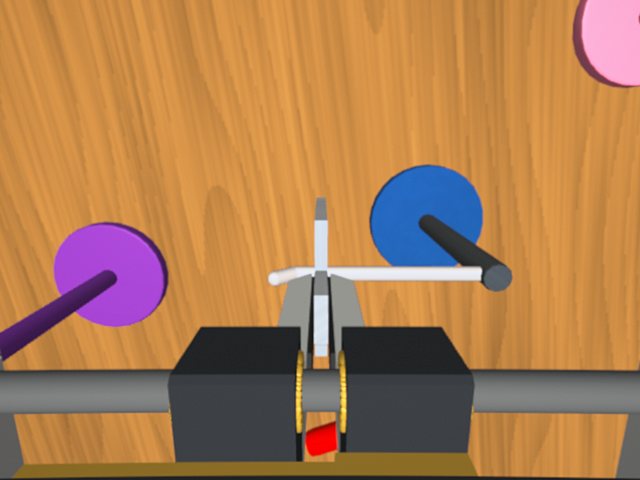

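View pics/s14.png

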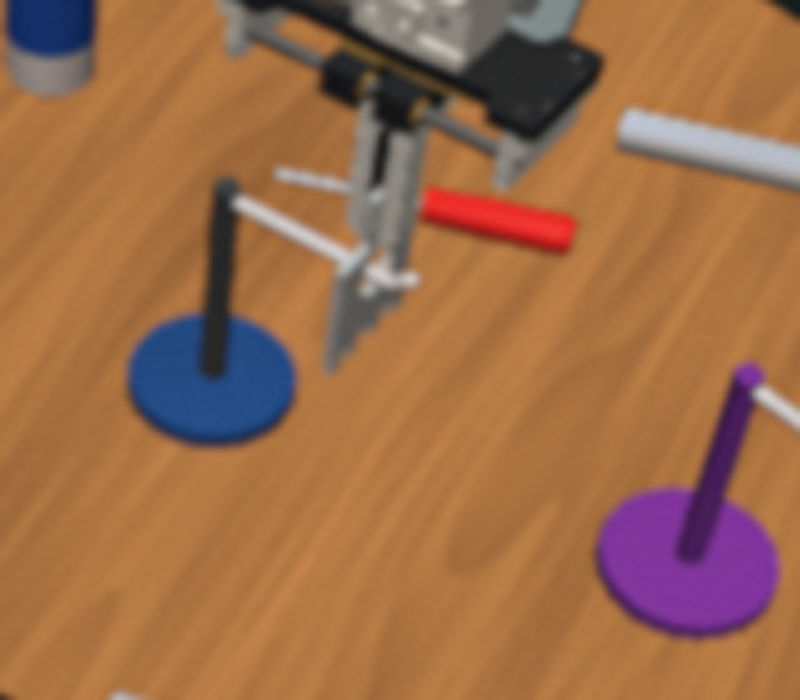

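The bar passes through the eye. I'll advance 55 mm more, then recheck laterally.

Call:
play_rows([
  {"x": 0.0136,"y": -0.0018,"z": 0,"rx": 0,"ry": 0,"rz": 0,"hand": 0.0},
  {"x": 0.0136,"y": -0.0018,"z": 0,"rx": 0,"ry": 0,"rz": 0,"hand": 0.0},
  {"x": 0.0136,"y": -0.0018,"z": 0,"rx": 0,"ry": 0,"rz": 0,"hand": 0.0},
  {"x": 0.0136,"y": -0.0018,"z": 0,"rx": 0,"ry": 0,"rz": 0,"hand": 0.0},
  {"x": 0,"y": 0,"z": 0,"rx": 0,"ry": 0,"rz": 0,"hand": 0.0},
])

```text
time: 16.0
tool_pos: [0.5326, -0.2276, 0.1362]
ee_rot: [-1.571, 0.001, -0.131]
wrist_force: [-0.3, 0.7, -1.7]
width: 0.0062
```

```bash
cat > chk.py <<'E'
from h import *
import sys
n=sys.argv[1]
s=snapshot("wrist"); save(s,"w%s.png"%n); o=robot.get_obs(); print(o["tool_pos"],o["ee_rot"],o["wrist_force"],o["width"],o["time"])
C=cloud(s); yaw=-.132; ex=np.array([np.cos(yaw),np.sin(yaw)]); ey=np.array([-ex[1],ex[0]])
A=(C[:,:,:2]-o["tool_pos"][:2])@ex; B=(C[:,:,:2]-o["tool_pos"][:2])@ey; Z=C[:,:,2]
k=(Z>.143)&(Z<.165)&(np.abs(A)<.16)&(np.abs(B)<.03)&(np.abs(A)>.02); k[330:]=0
for lo in np.arange(-.1,.15,.01):
    m=k&(A>lo)&(A<lo+.01)
    if m.sum()>20: print("bar",round(lo,3),m.sum(),np.percentile(B[m],[3,97]).round(4),np.percentile(Z[m],97).round(4))
k=(np.abs(A)<.003)&(Z>.165)&(Z<.24)
zt=Z[k].max(); m=k&(Z>np.percentile(Z[k],97)-.004); print("tab",np.percentile(B[m],[2,98]).round(4),np.percentile(Z[m],95).round(4)); print("plate edge",B[k].max().round(4),B[k].min().round(4))
t=snapshot("side"); save(t,"s%s.png"%n,(300,120,460,260),5)
E
python3 chk.py 15
```

```text
[ 0.53199468 -0.22756511  0.13629114] [-1.57055230e+00  9.69554317e-04 -1.31443250e-01] [-0.81989698  0.29892265 -1.88957062] 0.0060377161703465505 16.05
bar -0.09 32 [-0.0013  0.004 ] 0.1631
bar -0.08 341 [-0.002   0.0049] 0.1633
bar -0.07 281 [-0.002   0.0049] 0.1567
bar -0.06 256 [-0.0018  0.0048] 0.1559
bar -0.05 263 [-0.0019  0.0048] 0.1558
bar -0.04 258 [-0.002   0.0048] 0.1559
bar -0.03 257 [-0.0019  0.0049] 0.1557
bar 0.02 256 [-0.0017  0.0048] 0.1557
bar 0.03 589 [-0.0051  0.0088] 0.1598
bar 0.04 291 [-0.0047  0.0084] 0.1598
tab [-0.0071  0.0087] 0.2367
plate edge 0.0362 -0.0349
```

View pics/s15.png

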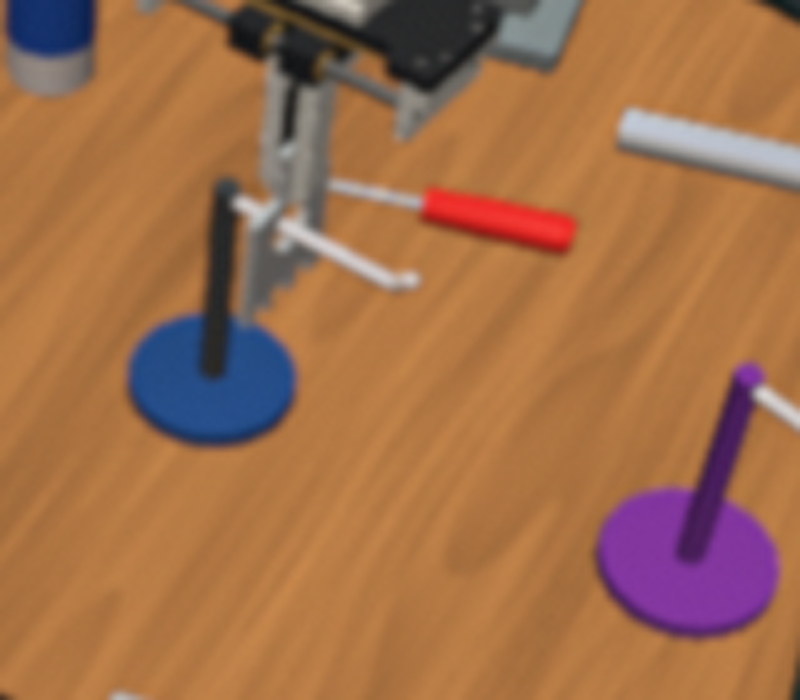

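View pics/w15.png

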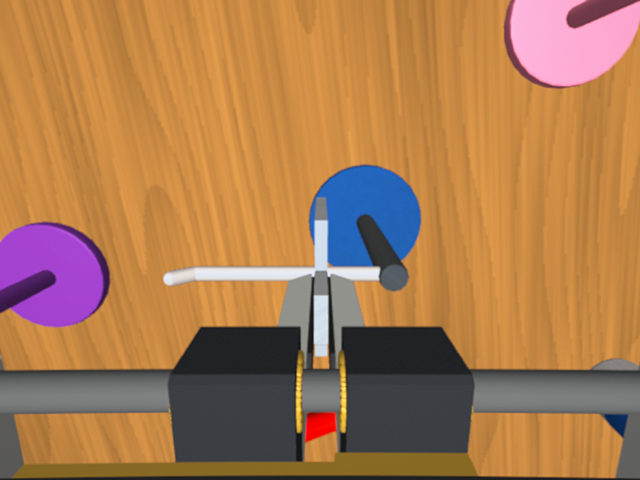

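The bar is within 1 mm of the eye's centre, and the plate is about 41 mm from the post axis. I'll lower it onto the bar and release.

Call:
play_rows([
  {"x": 0,"y": 0.001,"z": -0.006,"rx": 0,"ry": 0,"rz": 0,"hand": 0.0},
  {"x": 0,"y": 0,"z": -0.006,"rx": 0,"ry": 0,"rz": 0,"hand": 0.0},
  {"x": 0,"y": 0,"z": -0.005,"rx": 0,"ry": 0,"rz": 0,"hand": 0.0},
  {"x": 0,"y": 0,"z": 0,"rx": 0,"ry": 0,"rz": 0,"hand": 0.0},
  {"x": 0,"y": 0,"z": 0,"rx": 0,"ry": 0,"rz": 0,"hand": 0.0},
])

```text
time: 16.73
tool_pos: [0.5316, -0.2266, 0.1198]
ee_rot: [-1.571, 0.0, -0.132]
wrist_force: [-1.0, 0.3, -2.0]
width: 0.006
```

```bash
python3 chk.py 16 | egrep "^\[|tab|edge"
```

```text
[ 0.53160611 -0.22660637  0.11982315] [-1.57083548e+00  1.02250969e-04 -1.31823018e-01] [-1.24449496 -0.09381086 -0.81511694] 0.005810590906895756 16.775
tab [0.0035 0.0087] 0.2307
plate edge 0.0125 -0.0098
```

View pics/s16.png

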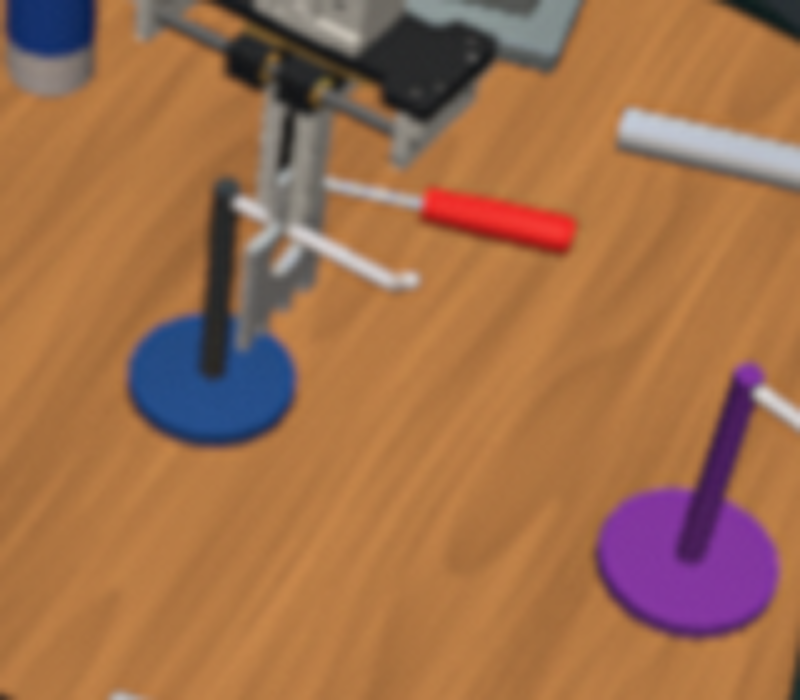

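Call:
play_rows([
  {"x": 0,"y": 0,"z": -0.001,"rx": 0,"ry": 0,"rz": 0,"hand": 0.0},
  {"x": 0,"y": 0,"z": 0,"rx": 0,"ry": 0,"rz": 0,"hand": 0.022},
  {"x": 0,"y": 0,"z": 0,"rx": 0,"ry": 0,"rz": 0,"hand": 0.022},
  {"x": 0,"y": 0,"z": 0,"rx": 0,"ry": 0,"rz": 0,"hand": 0.022},
  {"x": 0,"y": 0,"z": 0.015,"rx": 0,"ry": 0,"rz": 0,"hand": 0.022},
  {"x": 0,"y": 0,"z": 0.025,"rx": 0,"ry": 0,"rz": 0,"hand": 0.022},
  {"x": 0,"y": 0,"z": 0.03,"rx": 0,"ry": 0,"rz": 0,"hand": 0.022},
  {"x": 0,"y": 0,"z": 0.03,"rx": 0,"ry": 0,"rz": 0,"hand": 0.022},
])

```text
time: 17.82
tool_pos: [0.532, -0.2267, 0.221]
ee_rot: [-1.571, -0.002, -0.132]
wrist_force: [0.7, -0.4, 0.7]
width: 0.0221
```

```bash
python3 chk.py 17 | egrep "^\[|tab|edge"
```

```text
[ 0.53373083 -0.22767055  0.2260846 ] [-1.57442324 -0.00952481 -0.13177966] [ 0.47287357 -1.14828989  2.88779291] 0.021916293545323533 17.875
tab [-0.0069  0.0135] 0.194
plate edge 0.014 -0.0073
```

View pics/s17.png

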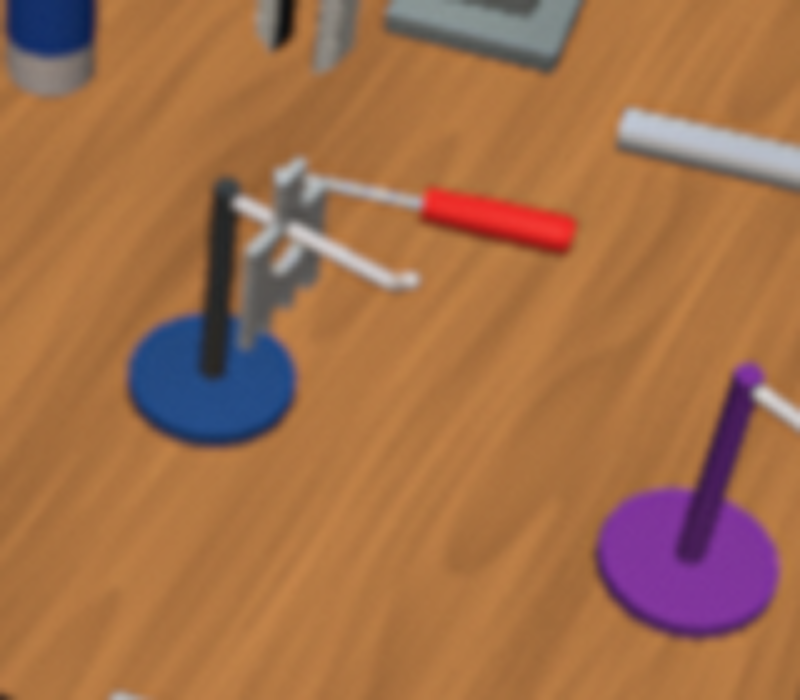

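View pics/w17.png

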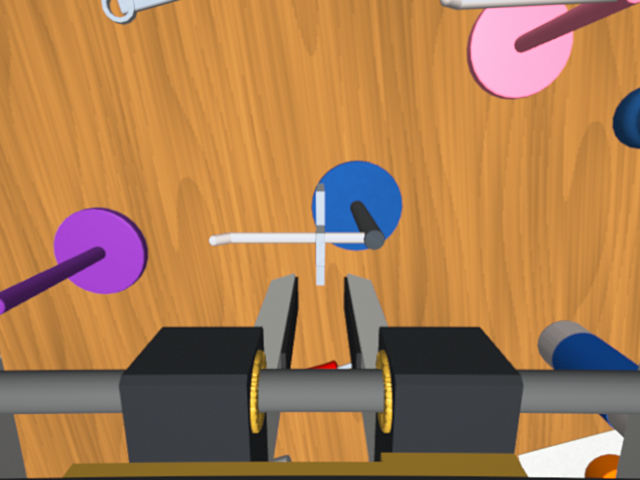

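The steel plate hangs freely and upright. Next the brass one: traverse high, turn back by -1.387 rad and hover over it.

Call:
play_rows([
  {"x": 0.0037,"y": 0.0363,"z": 0,"rx": 0,"ry": 0,"rz": -0.1156,"hand": 0.036},
  {"x": 0.0037,"y": 0.0363,"z": 0,"rx": 0,"ry": 0,"rz": -0.1156,"hand": 0.036},
  {"x": 0.0037,"y": 0.0363,"z": 0,"rx": 0,"ry": 0,"rz": -0.1156,"hand": 0.036},
  {"x": 0.0037,"y": 0.0363,"z": 0,"rx": 0,"ry": 0,"rz": -0.1156,"hand": 0.036},
  {"x": 0.0037,"y": 0.0363,"z": 0,"rx": 0,"ry": 0,"rz": -0.1156,"hand": 0.036},
  {"x": 0.0037,"y": 0.0363,"z": 0,"rx": 0,"ry": 0,"rz": -0.1156,"hand": 0.036},
  {"x": 0.0037,"y": 0.0363,"z": 0,"rx": 0,"ry": 0,"rz": -0.1156,"hand": 0.036},
  {"x": 0.0037,"y": 0.0363,"z": 0,"rx": 0,"ry": 0,"rz": -0.1156,"hand": 0.036},
])

```text
time: 18.92
tool_pos: [0.561, 0.065, 0.2177]
ee_rot: [-1.572, 0.0, -1.06]
wrist_force: [0.1, 1.5, -0.7]
width: 0.0365
```

Call:
play_rows([
  {"x": 0.0037,"y": 0.0363,"z": 0,"rx": 0,"ry": 0,"rz": -0.1156,"hand": 0.036},
  {"x": 0.0037,"y": 0.0363,"z": 0,"rx": 0,"ry": 0,"rz": -0.1156,"hand": 0.036},
  {"x": 0.0037,"y": 0.0363,"z": 0,"rx": 0,"ry": 0,"rz": -0.1156,"hand": 0.036},
  {"x": 0.0037,"y": 0.0363,"z": 0,"rx": 0,"ry": 0,"rz": -0.1156,"hand": 0.036},
  {"x": 0,"y": 0,"z": 0,"rx": 0,"ry": 0,"rz": 0,"hand": 0.036},
  {"x": 0,"y": 0,"z": -0.05,"rx": 0,"ry": 0,"rz": 0,"hand": 0.036},
  {"x": 0,"y": 0,"z": -0.05,"rx": 0,"ry": 0,"rz": 0,"hand": 0.036},
  {"x": 0,"y": 0,"z": 0,"rx": 0,"ry": 0,"rz": 0,"hand": 0.036},
])

```text
time: 19.92
tool_pos: [0.572, 0.2068, 0.1124]
ee_rot: [-1.583, -0.003, -1.519]
wrist_force: [-0.6, 0.6, -0.4]
width: 0.0359
```

```bash
python3 - <<'E'
from h import *
o=robot.get_obs();print(o["tool_pos"],o["ee_rot"],o["time"],o["wrist_force"])
s=snapshot("wrist"); save(s,"w18.png"); C=cloud(s)
k=(np.abs(C[:,:,2]-.097)<.006)&(np.abs(C[:,:,0]-.58)<.03)&(np.abs(C[:,:,1]-.209)<.02); Q=C[k]; print(len(Q),np.percentile(Q,[2,50,98],axis=0).round(4))
E
```

```text
[0.57197984 0.20677662 0.11241688] [-1.58333462 -0.00318544 -1.51920657] 19.925 [-0.5546204   0.61739647 -0.42852678]
362 [[0.5664 0.2064 0.0936]
 [0.5779 0.2095 0.0978]
 [0.5879 0.2126 0.0992]]
```

View pics/w18.png

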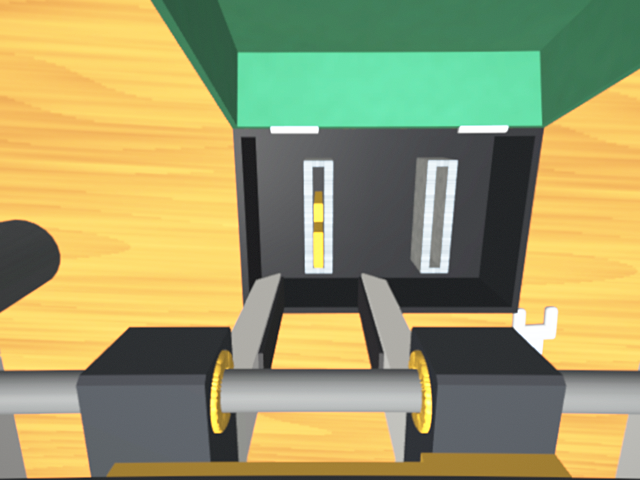

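Call:
play_rows([
  {"x": 0.003,"y": 0.002,"z": 0,"rx": 0,"ry": 0,"rz": 0,"hand": 0.036},
  {"x": 0,"y": 0,"z": -0.02,"rx": 0,"ry": 0,"rz": 0,"hand": 0.036},
  {"x": 0,"y": 0,"z": 0,"rx": 0,"ry": 0,"rz": 0,"hand": 0.036},
  {"x": 0,"y": 0,"z": 0,"rx": 0,"ry": 0,"rz": 0,"hand": 0.036},
])

```text
time: 20.48
tool_pos: [0.5805, 0.2113, 0.1011]
ee_rot: [-1.567, 0.001, -1.519]
wrist_force: [-0.9, 0.7, 0.9]
width: 0.0357
```

Call:
play_rows([
  {"x": -0.003,"y": -0.0015,"z": -0.02,"rx": 0,"ry": 0,"rz": 0,"hand": 0.036},
  {"x": 0,"y": 0,"z": -0.02,"rx": 0,"ry": 0,"rz": 0,"hand": 0.036},
  {"x": 0,"y": 0,"z": -0.02,"rx": 0,"ry": 0,"rz": 0,"hand": 0.036},
  {"x": 0,"y": 0,"z": -0.015,"rx": 0,"ry": 0,"rz": 0,"hand": 0.036},
  {"x": 0,"y": 0,"z": 0,"rx": 0,"ry": 0,"rz": 0,"hand": 0.036},
  {"x": 0,"y": 0,"z": 0,"rx": 0,"ry": 0,"rz": 0,"hand": 0.036},
])

```text
time: 21.22
tool_pos: [0.577, 0.2097, 0.0249]
ee_rot: [-1.569, 0.0, -1.519]
wrist_force: [-0.9, 0.3, 0.1]
width: 0.036
```

```bash
python3 - <<'E'
from h import *
o=robot.get_obs();print(o["tool_pos"],o["ee_rot"],o["time"],o["wrist_force"])
s=snapshot("wrist"); save(s,"w19.png"); C=cloud(s)
k=(np.abs(C[:,:,2]-.097)<.006)&(np.abs(C[:,:,0]-.58)<.03)&(np.abs(C[:,:,1]-.209)<.02); Q=C[k]; print(len(Q),np.percentile(Q,[2,50,98],axis=0).round(4))
E
```

```text
[0.57701278 0.20970323 0.02490423] [-1.56888728e+00  3.02215937e-04 -1.51897251e+00] 21.225 [-0.90057499  0.25603909  0.12379195]
1195 [[0.5671 0.1899 0.0916]
 [0.5794 0.2089 0.0978]
 [0.5881 0.2285 0.1022]]
```

View pics/w19.png

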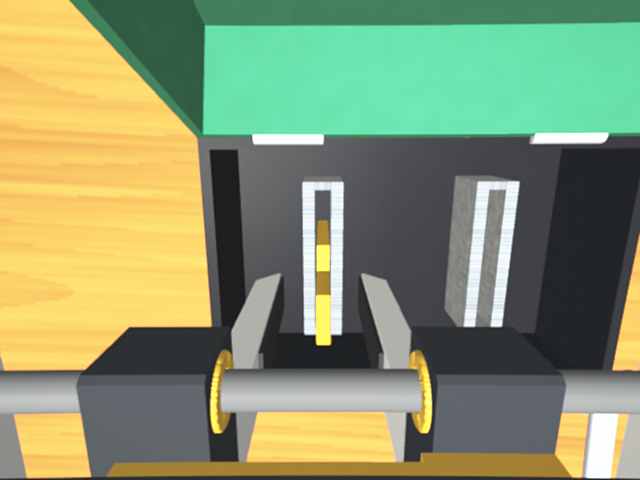

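The tab is centred at u about 322. Close and lift.

Call:
play_rows([
  {"x": 0,"y": 0,"z": 0,"rx": 0,"ry": 0,"rz": 0,"hand": 0.0},
  {"x": 0,"y": 0,"z": 0,"rx": 0,"ry": 0,"rz": 0,"hand": 0.0},
  {"x": 0,"y": 0,"z": 0,"rx": 0,"ry": 0,"rz": 0,"hand": 0.0},
  {"x": 0,"y": 0,"z": 0,"rx": 0,"ry": 0,"rz": 0,"hand": 0.0},
  {"x": 0,"y": 0,"z": 0.02,"rx": 0,"ry": 0,"rz": 0,"hand": 0.0},
  {"x": 0,"y": 0,"z": 0.033,"rx": 0,"ry": 0,"rz": 0,"hand": 0.0},
  {"x": 0,"y": 0,"z": 0.035,"rx": 0,"ry": 0,"rz": 0,"hand": 0.0},
  {"x": 0,"y": 0,"z": 0.035,"rx": 0,"ry": 0,"rz": 0,"hand": 0.0},
])

```text
time: 22.28
tool_pos: [0.5757, 0.2093, 0.1471]
ee_rot: [-1.572, -0.0, -1.519]
wrist_force: [0.3, 0.8, -1.5]
width: 0.0063
```

```bash
python3 - <<'E'
from h import *
o=robot.get_obs();print(o["tool_pos"],o["ee_rot"],o["time"],o["wrist_force"],o["width"])
s=snapshot("wrist"); save(s,"w20.png"); s=snapshot("side"); save(s,"s20.png",(180,140,340,300),4)
E
```

```text
[0.57571334 0.20934825 0.14705356] [-1.57213719e+00 -3.77636417e-04 -1.51902536e+00] 22.275 [ 0.33483842  0.75241295 -1.45071642] 0.006250078308088403
```

View pics/s20.png

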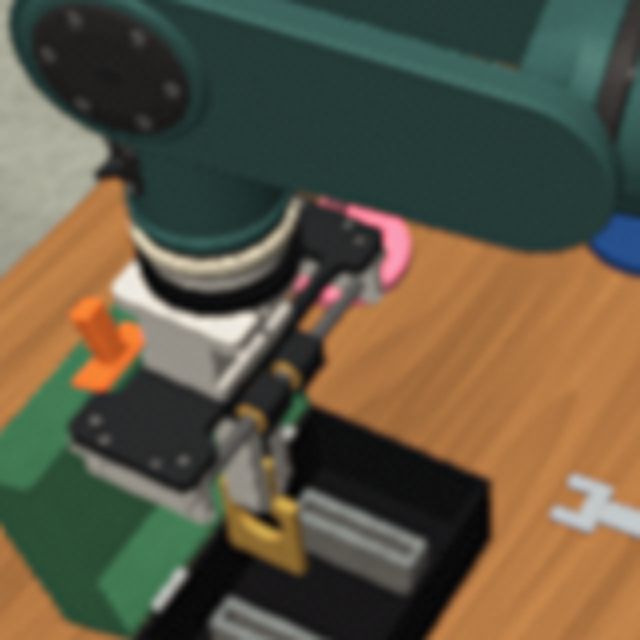

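The brass plate is held and straight. Same carry to the staging point.

Call:
play_rows([
  {"x": -0.0193,"y": -0.0351,"z": 0,"rx": 0,"ry": 0,"rz": 0.1156,"hand": 0.0},
  {"x": -0.0193,"y": -0.0351,"z": 0,"rx": 0,"ry": 0,"rz": 0.1156,"hand": 0.0},
  {"x": -0.0193,"y": -0.0351,"z": 0,"rx": 0,"ry": 0,"rz": 0.1156,"hand": 0.0},
  {"x": -0.0193,"y": -0.0351,"z": 0,"rx": 0,"ry": 0,"rz": 0.1156,"hand": 0.0},
  {"x": -0.0193,"y": -0.0351,"z": 0,"rx": 0,"ry": 0,"rz": 0.1156,"hand": 0.0},
  {"x": -0.0193,"y": -0.0351,"z": 0,"rx": 0,"ry": 0,"rz": 0.1156,"hand": 0.0},
  {"x": -0.0193,"y": -0.0351,"z": 0,"rx": 0,"ry": 0,"rz": 0.1156,"hand": 0.0},
  {"x": -0.0193,"y": -0.0351,"z": 0,"rx": 0,"ry": 0,"rz": 0.1156,"hand": 0.0},
])

```text
time: 23.38
tool_pos: [0.42, -0.072, 0.1445]
ee_rot: [-1.572, 0.003, -0.59]
wrist_force: [0.6, -1.0, -1.4]
width: 0.0059
```

Call:
play_rows([
  {"x": 0,"y": -0.0351,"z": 0,"rx": 0,"ry": 0,"rz": 0.1156,"hand": 0.0},
  {"x": 0,"y": -0.0351,"z": 0,"rx": 0,"ry": 0,"rz": 0.1156,"hand": 0.0},
  {"x": 0,"y": -0.0351,"z": 0,"rx": 0,"ry": 0,"rz": 0.1156,"hand": 0.0},
  {"x": 0,"y": -0.0351,"z": 0,"rx": 0,"ry": 0,"rz": 0.1156,"hand": 0.0},
  {"x": 0,"y": 0,"z": 0,"rx": 0,"ry": 0,"rz": 0,"hand": 0.0},
  {"x": 0,"y": 0,"z": 0,"rx": 0,"ry": 0,"rz": 0,"hand": 0.0},
  {"x": 0,"y": 0,"z": 0,"rx": 0,"ry": 0,"rz": 0,"hand": 0.0},
])

```text
time: 24.25
tool_pos: [0.4216, -0.2106, 0.1462]
ee_rot: [-1.57, 0.001, -0.131]
wrist_force: [-0.4, -0.3, -1.1]
width: 0.0054
```

```bash
python3 chk.py 21; python3 - <<'E'
from h import *
s=snapshot("wrist"); o=robot.get_obs(); C=cloud(s); yaw=-.132; ex=np.array([np.cos(yaw),np.sin(yaw)]); ey=np.array([-ex[1],ex[0]])
for v in range(220,360,8): d=C[v,321,:2]-o["tool_pos"][:2]; print(v,C[v,321,2].round(4),(d@ex).round(4),(d@ey).round(4))
E
```

```text
[ 0.42174208 -0.21069606  0.1464223 ] [-1.57040904e+00  2.14528695e-04 -1.30767555e-01] [-0.69451228 -0.31867027 -2.0042061 ] 0.005960948074409255 24.3
bar 0.02 32 [-0.0035  0.0017] 0.1625
bar 0.03 244 [-0.0041  0.0029] 0.1633
bar 0.04 233 [-0.0039  0.0027] 0.1572
bar 0.05 244 [-0.0041  0.0029] 0.1555
bar 0.06 251 [-0.0041  0.0028] 0.1554
bar 0.07 247 [-0.0039  0.0028] 0.1556
bar 0.08 246 [-0.0038  0.0029] 0.1555
bar 0.09 250 [-0.0039  0.0029] 0.1557
bar 0.1 1891 [-0.0282  0.0283] 0.1638
bar 0.11 380 [-0.0285  0.0291] 0.1624
bar 0.13 129 [-0.0029  0.0029] 0.1555
bar 0.14 687 [-0.0071  0.0064] 0.1594
tab [-0.007   0.0086] 0.2377
plate edge 0.0251 -0.0092
220 0.1306 -0.0005 0.0248
228 0.155 -0.0005 0.0252
236 0.1716 -0.0005 0.0248
244 0.1874 -0.0005 0.0248
252 0.1888 -0.0004 0.0213
260 0.1882 -0.0004 0.0172
268 0.1891 -0.0004 0.0135
276 0.3663 -0.0006 0.0725
284 0.2083 -0.0004 0.0127
292 0.2182 -0.0004 0.013
300 0.2204 -0.0004 0.0105
308 0.2211 -0.0004 0.0074
316 0.2208 -0.0004 0.0038
324 0.2205 -0.0004 0.0002
332 0.2213 -0.0004 -0.0029
340 0.2222 -0.0004 -0.006
348 0.0016 -0.0 -0.1353
356 0.001 -0.0 -0.1447
```

View pics/s21.png

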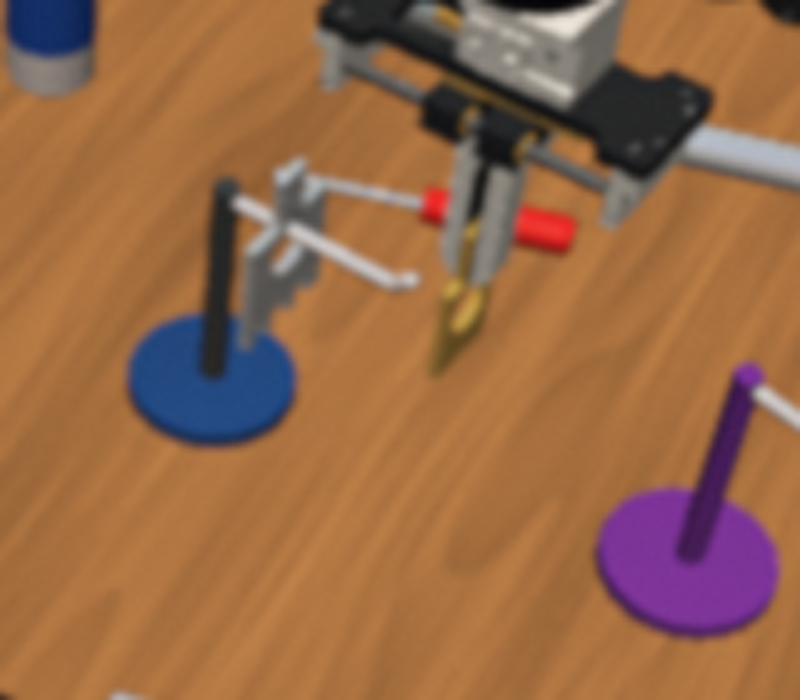

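View pics/w21.png

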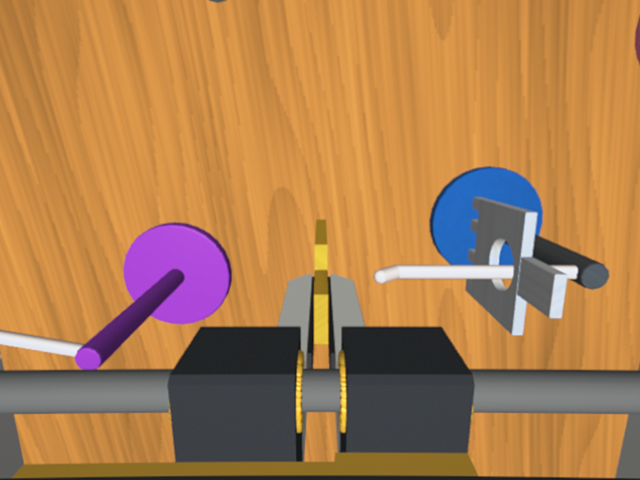

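The plate's centre is about 2.5 mm to +y of the bar. The steel plate sits at a distance of 0.111, so I'll stop the brass one at 0.072, about 39 mm in front.

Call:
play_rows([
  {"x": -0.0003,"y": -0.0025,"z": -0.006,"rx": 0,"ry": 0,"rz": 0,"hand": 0.0},
  {"x": 0,"y": 0,"z": -0.006,"rx": 0,"ry": 0,"rz": 0,"hand": 0.0},
  {"x": 0,"y": 0,"z": 0,"rx": 0,"ry": 0,"rz": 0,"hand": 0.0},
  {"x": 0.0143,"y": -0.0019,"z": 0,"rx": 0,"ry": 0,"rz": 0,"hand": 0.0},
  {"x": 0.0143,"y": -0.0019,"z": 0,"rx": 0,"ry": 0,"rz": 0,"hand": 0.0},
  {"x": 0.0143,"y": -0.0019,"z": 0,"rx": 0,"ry": 0,"rz": 0,"hand": 0.0},
  {"x": 0,"y": 0,"z": 0,"rx": 0,"ry": 0,"rz": 0,"hand": 0.0},
])

```text
time: 25.28
tool_pos: [0.4655, -0.22, 0.1343]
ee_rot: [-1.57, 0.0, -0.131]
wrist_force: [-0.7, 0.5, -1.6]
width: 0.0058
```

Call:
play_rows([
  {"x": 0.0143,"y": -0.0019,"z": 0,"rx": 0,"ry": 0,"rz": 0,"hand": 0.0},
  {"x": 0.0143,"y": -0.0019,"z": 0,"rx": 0,"ry": 0,"rz": 0,"hand": 0.0},
  {"x": 0,"y": 0,"z": 0,"rx": 0,"ry": 0,"rz": 0,"hand": 0.0},
  {"x": 0,"y": 0,"z": 0,"rx": 0,"ry": 0,"rz": 0,"hand": 0.0},
])

```text
time: 25.78
tool_pos: [0.4928, -0.2237, 0.1346]
ee_rot: [-1.571, 0.001, -0.132]
wrist_force: [0.0, 0.0, -0.5]
width: 0.006
```

```bash
python3 chk.py 22
```

```text
[ 0.49273303 -0.22369263  0.13465585] [-1.57078766e+00  3.32892139e-04 -1.31860239e-01] [ 0.27979762 -1.47038087 -0.90385909] 0.005700706284696594 25.825
bar -0.05 64 [-0.0002  0.006 ] 0.1634
bar -0.04 321 [-0.0008  0.0063] 0.1629
bar -0.03 286 [-0.0007  0.0062] 0.1563
bar 0.02 263 [-0.0007  0.0061] 0.1557
bar 0.03 1144 [-0.0247  0.0288] 0.1632
bar 0.04 132 [-0.0235  0.0294] 0.1619
bar 0.05 255 [-0.0005  0.0062] 0.1556
bar 0.06 262 [-0.0005  0.0064] 0.1558
bar 0.07 692 [-0.0036  0.0101] 0.1597
bar 0.08 248 [-0.0031  0.0097] 0.1597
tab [-0.003   0.0089] 0.238
plate edge 0.025 -0.0093
```

View pics/s22.png

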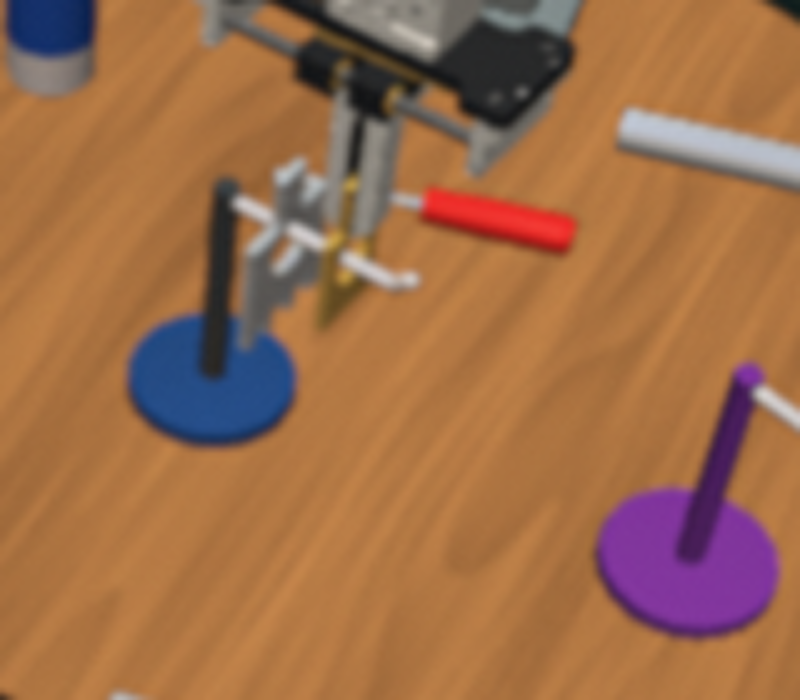

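View pics/w22.png

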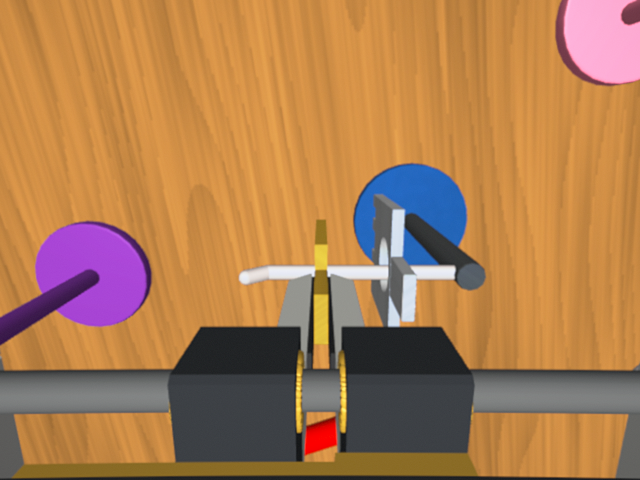

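The bar runs through the brass eye, centred within 1 mm. Lower 17 mm and release.

Call:
play_rows([
  {"x": 0,"y": 0.001,"z": -0.006,"rx": 0,"ry": 0,"rz": 0,"hand": 0.0},
  {"x": 0,"y": 0,"z": -0.006,"rx": 0,"ry": 0,"rz": 0,"hand": 0.0},
  {"x": 0,"y": 0,"z": -0.005,"rx": 0,"ry": 0,"rz": 0,"hand": 0.0},
  {"x": 0,"y": 0,"z": 0,"rx": 0,"ry": 0,"rz": 0,"hand": 0.0},
  {"x": 0,"y": 0,"z": 0,"rx": 0,"ry": 0,"rz": 0,"hand": 0.0},
])

```text
time: 26.5
tool_pos: [0.4927, -0.2226, 0.1185]
ee_rot: [-1.571, -0.0, -0.132]
wrist_force: [-2.9, 0.5, 5.3]
width: 0.0056
```

```bash
python3 chk.py 23 | egrep "^\[|tab|edge"
```

```text
[ 0.49273293 -0.22263062  0.11850163] [-1.57092830e+00 -1.12058507e-04 -1.31823638e-01] [-2.70876298  0.8676191   5.86331391] 0.0056098208057204476 26.55
tab [0.0033 0.0089] 0.2298
plate edge 0.0135 -0.0093
```

View pics/s23.png

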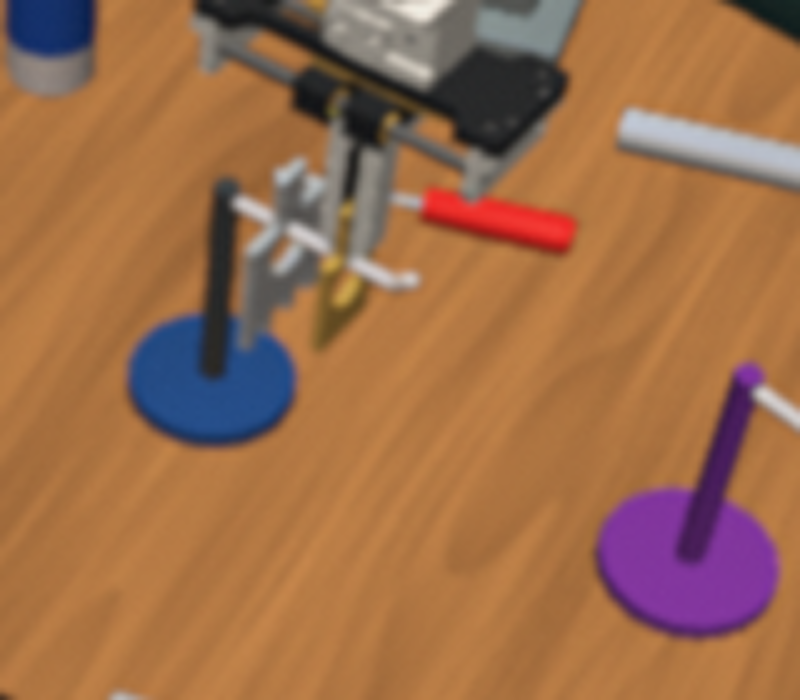

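An upward force of about 5 N shows the plate is resting on the bar. I'll release and lift away.

Call:
play_rows([
  {"x": 0,"y": 0,"z": 0.0005,"rx": 0,"ry": 0,"rz": 0,"hand": 0.0},
  {"x": 0,"y": 0,"z": 0,"rx": 0,"ry": 0,"rz": 0,"hand": 0.022},
  {"x": 0,"y": 0,"z": 0,"rx": 0,"ry": 0,"rz": 0,"hand": 0.022},
  {"x": 0,"y": 0,"z": 0,"rx": 0,"ry": 0,"rz": 0,"hand": 0.022},
  {"x": 0,"y": 0,"z": 0.015,"rx": 0,"ry": 0,"rz": 0,"hand": 0.022},
  {"x": 0,"y": 0,"z": 0.025,"rx": 0,"ry": 0,"rz": 0,"hand": 0.022},
  {"x": 0,"y": 0,"z": 0.03,"rx": 0,"ry": 0,"rz": 0,"hand": 0.022},
  {"x": 0,"y": 0,"z": 0.03,"rx": 0,"ry": 0,"rz": 0,"hand": 0.022},
])

```text
time: 27.6
tool_pos: [0.4932, -0.2229, 0.2204]
ee_rot: [-1.571, -0.002, -0.132]
wrist_force: [-0.8, -0.0, 0.5]
width: 0.022
```

Call:
play_rows([
  {"x": 0,"y": 0,"z": 0.03,"rx": 0,"ry": 0,"rz": 0,"hand": 0.022},
  {"x": -0.03,"y": 0,"z": 0.03,"rx": 0,"ry": 0,"rz": 0,"hand": 0.022},
  {"x": -0.04,"y": 0,"z": 0,"rx": 0,"ry": 0,"rz": 0,"hand": 0.022},
  {"x": -0.04,"y": 0,"z": 0,"rx": 0,"ry": 0,"rz": 0,"hand": 0.022},
  {"x": 0,"y": 0,"z": 0,"rx": 0,"ry": 0,"rz": 0,"hand": 0.022},
  {"x": 0,"y": 0,"z": 0,"rx": 0,"ry": 0,"rz": 0,"hand": 0.022},
  {"x": 0,"y": 0,"z": 0,"rx": 0,"ry": 0,"rz": 0,"hand": 0.022},
  {"x": 0,"y": 0,"z": 0,"rx": 0,"ry": 0,"rz": 0,"hand": 0.022},
])

```text
time: 28.6
tool_pos: [0.3836, -0.2227, 0.2778]
ee_rot: [-1.57, 0.001, -0.131]
wrist_force: [0.5, 0.3, -0.1]
width: 0.0219
```

```bash
python3 - <<'E'
from h import *
o=robot.get_obs();print(o["tool_pos"],o["time"],o["wrist_force"])
s=snapshot("side"); save(s,"sF.png"); save(s,"sF2.png",(300,120,460,260),5); w=snapshot("wrist"); save(w,"wF.png")
for n,c in(("side",s),("wrist",w)):
    C=cloud(c); E=np.array([.9913,-.1316]); S=np.array([.5725,-.2285])
    X=(C[:,:,:2]-S)@E; Y=(C[:,:,:2]-S)@[.1316,.9913]; Z=C[:,:,2]
    for lo in np.arange(-.11,-.01,.006):
        m=(X>lo)&(X<lo+.006)&(np.abs(Y)<.05)&(Z>.06)&(Z<.22)&((Z>.166)|(Z<.142))
        if m.sum()>15: print(n,lo.round(3),m.sum(),"z",Z[m].min().round(3),Z[m].max().round(3),"y",Y[m].min().round(3),Y[m].max().round(3))
E
```

```text
[ 0.383608   -0.22265874  0.27778219] 28.6 [ 0.52280482  0.29171783 -0.0721723 ]
side -0.086 130 z 0.099 0.193 y -0.027 0.023
side -0.08 29 z 0.1 0.193 y -0.019 0.022
side -0.05 129 z 0.088 0.192 y -0.038 0.035
side -0.044 117 z 0.081 0.192 y -0.04 0.036
side -0.014 38 z 0.061 0.141 y -0.005 0.008
wrist -0.086 925 z 0.099 0.194 y -0.026 0.021
wrist -0.08 166 z 0.106 0.194 y -0.017 0.021
wrist -0.05 1101 z 0.086 0.194 y -0.04 0.033
wrist -0.044 685 z 0.085 0.194 y -0.04 0.033
wrist -0.014 55 z 0.06 0.141 y -0.007 0.003
```

View pics/sF.png

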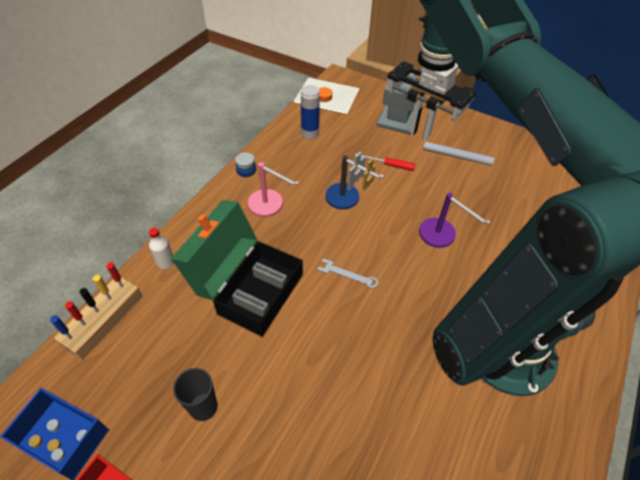

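View pics/sF2.png

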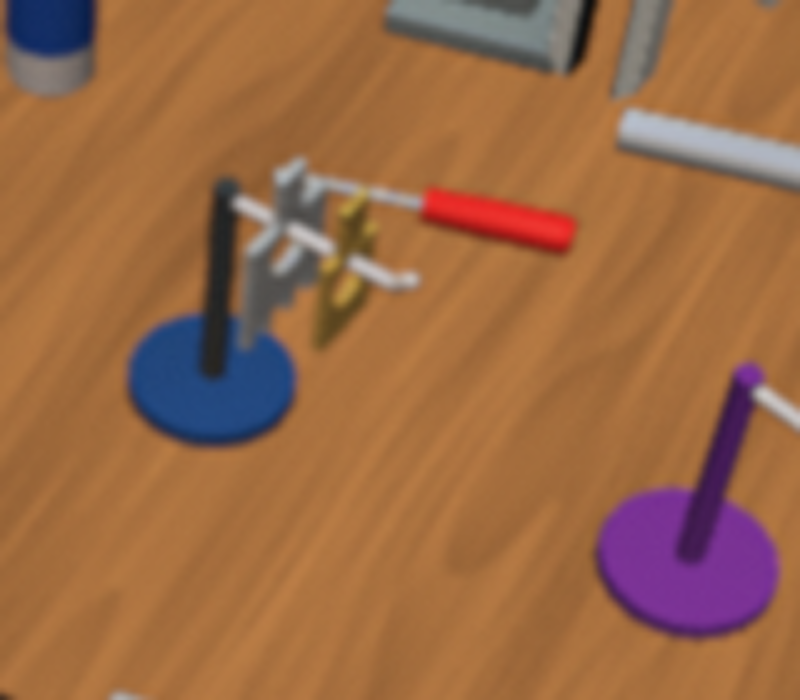

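View pics/wF.png

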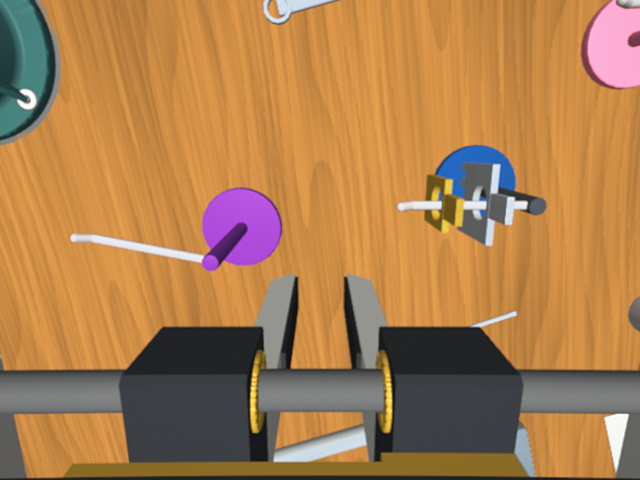

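Both plates hang upright: brass at stand x about -0.081, steel about -0.044, tab tops at z about 0.193. The lid is open and nothing else has moved. Handing in.

```bash
python3 -c "
from bench import workorder
print(workorder.close_job())"
```

```text
the job is handed in; nothing more can be done
None
```

The job is done and handed in at about 28.6 s; the hand-in reports no verdict. I opened the lid past its balance point by the orange pull, and it stayed open by itself. Then I hung the steel template on the blue stand's bar and the brass one in front of it, and let both go.

- **Last checks:** in the side and wrist views both plates hang upright and free, with their eyes about 138 mm up. The steel one is about 44 mm from the post axis and the brass one about 81 mm. The gripper is clear of everything. By eye, the wrench, screwdriver and cup look unmoved; I did not measure them.
- **What failed:** my first grip on the pull closed on air. The wrist camera showed the real fingertips about 41 mm higher than the reported TCP. I allowed for that in every later height.
- **What disagreed:** the cameras differed by 2–5 mm on sideways positions, so I lined up the eyes on the bar with wrist-camera measurements.

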